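# Make up the gauge-line kit and the regulator kit

### The arm

A 6-joint arm with a two-finger parallel gripper is mounted at the origin on a cart in front of the work surface, level with it; the furniture and walls round the work are solid. World frame = base frame: x ahead of the robot, y to its left, z up, the work surface at z = 0. Lengths are in m, angles in rad, forces in N, time in s.
With the tool pointing down it reaches from about 0.3 to 0.85 m from the base axis. Payload 4.2 kg.
Tool frame: the origin (TCP) lies between the finger pads; the fingertips stand 17 mm ahead of it and the grasp point (between the pads) lies 2 mm behind it; z points along the fingers, y is the direction in which the jaws open and shut (so a half turn about z gives the same grasp; the last joint's range is limited). The gripper opens to 91 mm and grips with 3 to 60 N. Pads are 32 mm wide; open, the fingers measure 118 mm over their backs; the gripper's body (76 mm by 178 mm) begins 60 mm behind the grasp point.
Start: joints at [-1.341, 0.32, 1.565, -0, 1.257, -0.02], TCP at [0.142, -0.557, 0.231] pointing down, gripper open.
Joint ranges: [-3.11, 3.11], [-0.84, 2.01], [0.21, 2.61], [-1.34, 4.49], [0.05, 2.63], [-2.56, 2.56]. Speed limits (rad/s): [2.57, 2.57, 3.14, 3.14, 3.14, 3.14].

### API

Orientations are given as a rotation vector (axis times angle).
In Python, from station import env gives the robot as it stands.
- The arm moves only by the shell command python3 -m jog 'ROWS' [FORCE]. ROWS is JSON, a list of rows, each a list of 5 numbers: the shift along the tool's x, y, z in m, then the turn about the tool's z in units of 8 degrees (1.0 is 8 degrees), then the opening, from 0 (shut) to 1 (fully open). In form: [[dx, dy, dz, twist, gripper], ...]. A call has 1 to 12 rows; each row shifts and turns the pose as measured when the row begins, along the tool's axes as they then stand; what a row does not reach is not made up. A row lasts 1/10 s, in which the tool goes at most 50 mm and 8.59 degrees, less where a joint would pass 70% of its speed; a pose out of reach is approached as far as the arm can. A call is refused whole if a number of a shift passes 0.05 or a number of a turn 1, either way. A call with a gripper value outside its range is refused whole. The fingers move at their own pace and stop on an object; FORCE is the grip in N (left out, the last holds). Time passes only in rows, so rows that do not move let the fingers close. It gives the time, the measured TCP pose, the force and the opening at its end, in the units of the state.
- env.sense(): the state, without advancing time (a new reading comes with each control period).
- env.capture(name): name is "scene" or "top"; returns the picture (384x512x3 uint8, blue, green, red); there is no depth.
- env.get_calibration(name): a dict with "fx", "fy", "cx", "cy" (pixels), "R" (3x3) and "t" (3): a world point X has camera coordinates R X + t. Camera axes: x right, y down, z forward; pixel columns grow to the right and rows downward; lengths in m; the calibration is good to about 2 mm. A picture is of the moment at which its call begins. get_calibration takes no time and is no camera call.
- env.job_done(): hands the job in, once; it reports no verdict.
The state is a dict: "t": time; "joint_pos": joint angles; "dq": joint speeds; "joint_efforts": joint torques, N m; "ee_pos": TCP position; "ee_rot": TCP orientation; "wrist_force": force on the tool from outside, world axes, zero at the start; "moment": the same for the moment, N m; "width": finger opening in m.
Only numpy, scipy, OpenCV 4.12 (cv2) and the standard library are available. Lean on these libraries where they do the work, as an engineer would, in place of code of your own. Each camera call takes 0.05 s, during which the arm holds its last target.

### The job

Make up the two service kits from the spare parts on the bench: the blue tray takes the pressure gauge, the brass tee and the quick coupler, the orange tray, which already has its seal ring, takes the black regulator knob and the little white flow valve. Set each part, upright as it stands now (the gauge face up), fully down in the foam nest cut for it, and leave the seal ring in its nest and the steel bolt standing where it is, as it belongs to neither kit.

Things in the scene. Friction and masses are not known exactly. Their poses are not given: they have to be found in the camera images.
- gauge_mid (a point): Spare pressure gauge lying on its back, white dial up, 73 x 62 x 30 mm, loose, 0.16 kg; the point is its centre, 15 mm above its underside. x runs along the 73 mm length, the brass stem at the -x end; the round case is 62 mm across, its middle 5 mm towards +x. Grip the case across y, in its upper half.
- tee_mid (a point): Brass pipe tee standing with its branch up, 22 x 52 x 35 mm, loose, about 0.11 kg; the point is its centre, 17.5 mm above its underside. Its y axis runs along the 52 mm run, z up along the branch; the square body is 22 mm wide across x, 30 mm long and 22 mm high, the round branch above it 19 mm across. Grip it across x.
- quick_coupler_mid (a point): Quick coupler half, brass with a grey steel nose, standing upright, 22 mm across and 60 mm high (to be gripped as a square of 20 mm whose sides face its x and y axes), loose, about 0.09 kg; the point is its centre, 30 mm above its underside. Its x and y axes are level.
- knob_mid (a point): Black ribbed round regulator knob, 48 mm across and 22 mm high, standing on its flat face, loose, about 0.04 kg; the point is its centre, 11 mm above its underside; z up.
- valve_mid (a point): Little flow control valve, white on a brass hexagon, standing upright, 20 x 16 x 45 mm, loose, 0.05 kg; the point is its centre, 22.5 mm above its underside. Its round ports (15 mm thick, middle 19 mm above the underside) run along x, the hexagon below is 12 mm wide across y, the round top 13 mm. Grip it across y; z up.
- tray_blue: Blue kit tray with dark foam, fixed. Origin: centre of its underside; x along its 200 mm length, y along its 140 mm width. Foam top and rim are at z = 30 mm; nests 10 mm deep (floor at z = 20), cut 4 to 6 mm wide of the part all round. Nest centres, mm: gauge (44, 0), 74 in x by 84 in y, so its length lies along y; tee (-50, -26), 32 in x by 64 in y, its run along y (both either way round); coupler (-50, 38), round, 31.
- tray_orange: Orange kit tray with dark foam, fixed. Origin: centre of its underside; x along its 200 mm length, y along its 140 mm width. Foam top and rim are at z = 30 mm; nests 10 mm deep (floor at z = 20), cut 4 to 6 mm wide of the part all round. Nest centres, mm: seal ring (44, 0), round, 80, already filled; knob (-46, -30), round, 58; valve (-50, 34), round, 30.
- seal_mid (a point): Black rubber seal ring, 71 mm across, 11 mm thick, lying loose in its nest in the orange tray at the start, to be left there; the point is the ring's centre, 5.5 mm above its underside.
- bolt_mid (a point): Grey steel bolt standing on its hexagon head, thread up, 20 mm across the head, 10 mm across the thread, 62 mm high, loose, among the spare parts; it belongs to neither kit and stays where it is; the point is its centre, 31 mm above its underside.

How it is judged:
At the end, for the whole second after the job is handed in: Each of the five parts is at rest in its own nest: within 9 mm of its centre in x and y, within 5 mm of its floor, 0.15 rad of upright; gauge length and tee run within 0.35 rad of the tray's y. Seal ring still in its nest (10 mm); bolt upright, moved under 30 mm (x of gauge_mid in the frame of tray_blue between 0.035 and 0.053 m and y of gauge_mid in the frame of tray_blue between -0.009 and 0.009 m and z of gauge_mid in the frame of tray_blue between 0.03 and 0.04 m and angle between each of gauge_mid, tee_mid, quick_coupler_mid, knob_mid, valve_mid's own z axis and vertical below 0.15 rad and angle between the x axis of gauge_mid and the y axis of tray_blue, either way round below 0.35 rad and x of tee_mid in the frame of tray_blue between -0.059 and -0.041 m and y of tee_mid in the frame of tray_blue between -0.035 and -0.017 m and z of tee_mid in the frame of tray_blue between 0.0325 and 0.0425 m and angle between the x axis of tee_mid and the x axis of tray_blue, either way round below 0.35 rad and x of quick_coupler_mid in the frame of tray_blue between -0.059 and -0.041 m and y of quick_coupler_mid in the frame of tray_blue between 0.029 and 0.047 m and z of quick_coupler_mid in the frame of tray_blue between 0.045 and 0.055 m and x of knob_mid in the frame of tray_orange between -0.055 and -0.037 m and y of knob_mid in the frame of tray_orange between -0.039 and -0.021 m and z of knob_mid in the frame of tray_orange between 0.026 and 0.036 m and x of valve_mid in the frame of tray_orange between -0.059 and -0.041 m and y of valve_mid in the frame of tray_orange between 0.025 and 0.043 m and z of valve_mid in the frame of tray_orange between 0.0375 and 0.0475 m and x of seal_mid in the frame of tray_orange between 0.034 and 0.054 m and y of seal_mid in the frame of tray_orange between -0.01 and 0.01 m and z of seal_mid in the frame of tray_orange below 0.031 m and distance of bolt_mid from where it was at the start of the episode below 0.03 m and angle between bolt_mid's own z axis and vertical below 0.3 rad and linear speed of each of gauge, tee, quick_coupler, knob, valve below 0.01 m/s); the robot touches nothing.
It fails at once if the seal ring is lifted or knocked out of its nest (not (x of seal_mid in the frame of tray_orange between 0.034 and 0.054 m and y of seal_mid in the frame of tray_orange between -0.01 and 0.01 m and z of seal_mid in the frame of tray_orange below 0.031 m)).
It fails at once if the bolt is knocked over or moved by more than 30 mm (not (distance of bolt_mid from where it was at the start of the episode below 0.03 m and angle between bolt_mid's own z axis and vertical below 0.3 rad)).
It also fails if it takes over 120 s, if anything falls off the work surface, if the arm or the gripper's body presses on something with over 40 N, if the wrist force passes 120 N, or if a joint passes its speed limit or range.

## Working session

There is one attempt and no reset: what is moved stays moved. The work goes in short steps, Python scripts to look and compute and a shell command to move; the robot and the scene stay as the last step left them, time stands still between calls to the robot, and variables do not carry over. Pictures are saved under pics/ and viewed, and the job is handed in when it is done.

```bash
mkdir -p pics; ls; python3 - <<'E'
from station import env
import cv2
s=env.sense(); print(s)
for n in("scene","top"):
    cv2.imwrite(f"pics/{n}0.png",env.capture(n)); print(env.get_calibration(n))
E
```

```text
pics
{'t': 0.0, 'joint_pos': array([-1.34097607e+00,  3.20280798e-01,  1.56566805e+00, -3.18129897e-06,
        1.25740797e+00, -1.99990566e-02]), 'dq': array([ 0.0005655 , -0.00033847, -0.00070388, -0.00130658,  0.00016789,
       -0.00131088]), 'joint_efforts': array([-1.29745280e-03, -4.12461984e+01, -2.31970811e+01,  7.26407859e-02,
        4.54454182e-02, -1.27545050e-04]), 'ee_pos': array([ 0.14204814, -0.5566852 ,  0.2301309 ]), 'ee_rot': array([-3.11537559e+00, -3.91178602e-01,  2.94751478e-04]), 'wrist_force': array([ 0.09272015, -0.47678353, -0.228607  ]), 'moment': array([-0.01437415,  0.00384185,  0.02024919]), 'width': 0.0911458737614616}
{'fx': 406.6937126987367, 'fy': 406.6937126987367, 'cx': 252.3921161963481, 'cy': 190.28293270479725, 'R': array([[-0.82343857, -0.56716244,  0.01660366],
       [-0.43555728,  0.61307115, -0.65911579],
       [ 0.3636465 , -0.54997321, -0.75185816]]), 't': array([0.46942353, 0.2939889 , 0.70934627])}
{'fx': 469.07197489244766, 'fy': 469.07197489244766, 'cx': 257.4486286752768, 'cy': 189.8159812333982, 'R': array([[ 0.0190114 , -0.99975076,  0.01170387],
       [-0.98456341, -0.02075716, -0.1737931 ],
       [ 0.17399272, -0.00821915, -0.98471264]]), 't': array([-0.01482311,  0.57308645,  1.21542265])}
```

View pics/scene0.png

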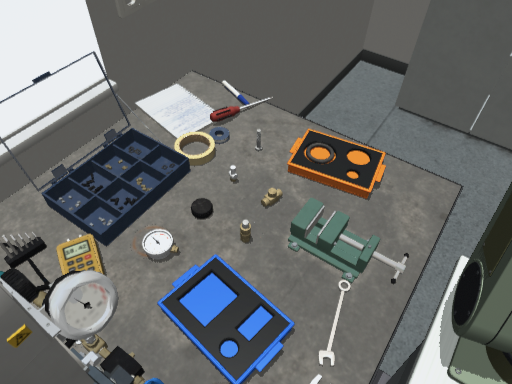

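View pics/top0.png

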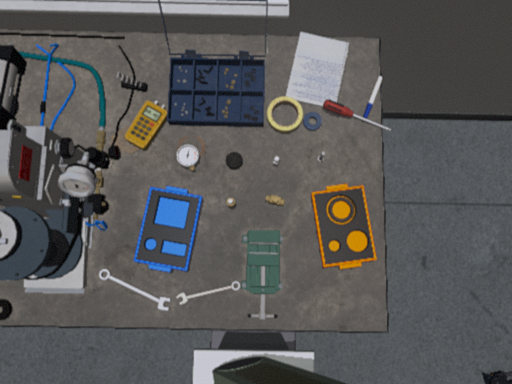

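The top view has the robot's base at bottom centre. The blue tray is on the left at (168,228), the orange tray on the right at (344,226), and the parts lie between rows 155 and 205. I'll zoom in next.

```bash
cat > h.py <<'E'
import numpy as np, cv2
from station import env
C={n:env.get_calibration(n) for n in("scene","top")}
def proj(n,X):
    c=C[n]; p=np.asarray(c["R"])@np.asarray(X,float)+c["t"]; return np.array([c["fx"]*p[0]/p[2]+c["cx"],c["fy"]*p[1]/p[2]+c["cy"]])
def back(n,uv,z):
    c=C[n]; d=np.array([(uv[0]-c["cx"])/c["fx"],(uv[1]-c["cy"])/c["fy"],1.]); R=np.asarray(c["R"]); d=R.T@d; o=-R.T@c["t"]
    return o+d*(z-o[2])/d[2]
def crop(img,u0,v0,u1,v1,s,name):
    c=cv2.resize(img[v0:v1,u0:u1],None,fx=s,fy=s,interpolation=cv2.INTER_CUBIC)
    for u in range((u0+9)//10*10,u1,10):
        cv2.line(c,((u-u0)*s,0),((u-u0)*s,6 if u%50 else 14),(0,255,255),1)
        if u%50==0 or s>6: cv2.putText(c,str(u),((u-u0)*s,24),0,.4,(0,255,255),1)
    for v in range((v0+9)//10*10,v1,10):
        cv2.line(c,(0,(v-v0)*s),(6 if v%50 else 14,(v-v0)*s),(0,255,255),1)
        if v%50==0 or s>6: cv2.putText(c,str(v),(16,(v-v0)*s+4),0,.4,(0,255,255),1)
    cv2.imwrite("pics/"+name,c)
E
python3 - <<'E'
from h import *
t=cv2.imread("pics/top0.png");s=cv2.imread("pics/scene0.png")
crop(t,165,135,335,215,4,"tc1.png")
crop(t,130,180,210,275,6,"tc2.png")
crop(t,305,180,385,275,6,"tc3.png")
crop(s,130,120,290,270,5,"sc1.png") if 0 else crop(s,130,120,290,270,4,"sc1.png")
E
```

```text
(no output)
```

View pics/tc1.png

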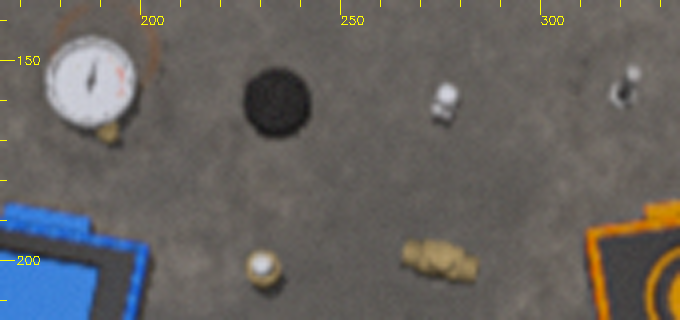

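View pics/tc2.png

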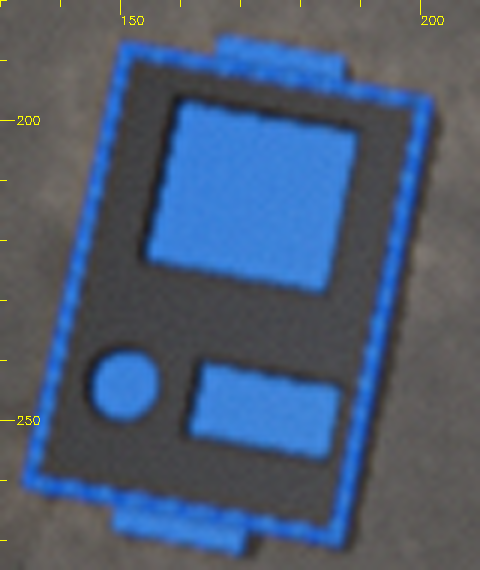

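View pics/tc3.png

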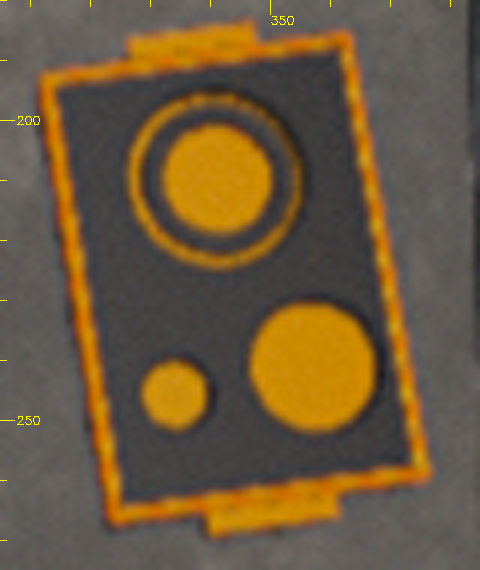

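View pics/sc1.png

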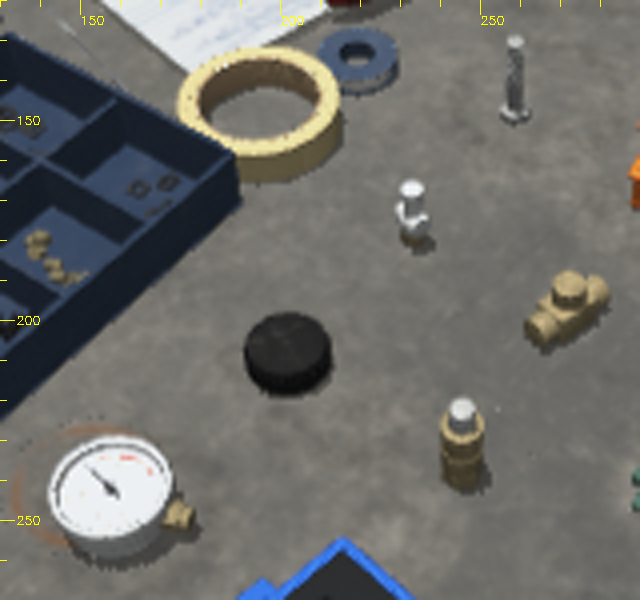

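```bash
python3 - <<'E'
from h import *
np.set_printoptions(precision=4,suppress=True)
def T(x,y):return((x+.5)/4-.5+165,(y+.5)/4-.5+135)
def S(x,y):return((x+.5)/4-.5+130,(y+.5)/4-.5+120)
for n,t,s,z in [("gaugedial",(91,81),(111,487),.03),("knob",(277,101),(288,345),.022),("valvetop",(448,93),(412,187),.045),("coup",(261,264),(462,408),.06),("tee",(440,255),(570,282),.035),("bolt",(633,73),(516,42),.062)]:
    print(n,back("top",T(*t),z),back("scene",S(*s),z))
print("stem",back("top",T(110,134),.015),back("scene",S(184,515),.015))
print("tee ends",back("top",T(405,253),.011),back("top",T(474,268),.011))
def corners(cs,o):
    P=np.array([back("top",((x+.5)/6-.5+o[0],(y+.5)/6-.5+o[1]),.03)[:2] for x,y in cs])
    M=np.array([(.1,.07),(.1,-.07),(-.1,-.07),(-.1,.07)])
    A=P-P.mean(0);th=np.arctan2((M[:,0]*A[:,1]-M[:,1]*A[:,0]).sum(),(M*A).sum())
    print(P.mean(0),np.degrees(th),[np.linalg.norm(P[i]-P[i-1]) for i in range(4)])
corners([(122,43),(430,96),(340,545),(24,487)],(130,180))
corners([(42,76),(350,34),(429,474),(112,522)],(305,180))
E
```

```text
gaugedial [0.6711 0.1927 0.03  ] [0.6687 0.1963 0.03  ]
knob [0.6617 0.0638 0.022 ] [0.6591 0.0683 0.022 ]
valvetop [ 0.6643 -0.0543  0.045 ] [ 0.6621 -0.0513  0.045 ]
coup [0.5408 0.0696 0.06  ] [0.5398 0.0717 0.06  ]
tee [ 0.5533 -0.0507  0.035 ] [ 0.5518 -0.0504  0.035 ]
bolt [ 0.6768 -0.1789  0.062 ] [ 0.6741 -0.1764  0.062 ]
stem [0.6372 0.1799 0.015 ] [0.6356 0.1814 0.015 ]
tee ends [ 0.558  -0.0275  0.011 ] [ 0.5485 -0.0755  0.011 ]
[0.4676 0.2362] -8.922063432326334 [np.float64(0.2035014436367167), np.float64(0.14293356034286567), np.float64(0.2046438010370502), np.float64(0.1429386634778971)]
[ 0.4845 -0.2385] 9.002112850813736 [np.float64(0.20308475696563505), np.float64(0.1433624666046559), np.float64(0.2018094564669149), np.float64(0.14396352557365094)]
```

```bash
python3 - <<'E'
from h import *
t=cv2.imread("pics/top0.png");s=cv2.imread("pics/scene0.png")
def draw(img,n,th,mods):
    S=12
    return img
a=[]
for img,(u,v) in [(t,(276,160)),(s,(233,173)),(t,(231,202)),(s,(245,230))]:
    a.append(cv2.resize(img[v-16:v+16,u-16:u+16],(384,290) if 0 else (290,290),interpolation=cv2.INTER_CUBIC))
cv2.imwrite("pics/z1.png",np.vstack([np.hstack(a[:2]),np.hstack(a[2:])]))
# overlay models
def circ(x,y,z,r): return [(x+r*np.cos(q),y+r*np.sin(q),z) for q in np.linspace(0,6.283,48)]
def rect(x,y,z,a,b,th):
    c,s_=np.cos(th),np.sin(th)
    return [(x+c*p*a-s_*q*b,y+s_*p*a+c*q*b,z) for p,q in[(1,1),(1,-1),(-1,-1),(-1,1),(1,1)]]
L=[]
for (cx,cy,th,nests) in [(.4676,.2362,-8.92,[(44,0,74,84),(-50,-26,32,64),(-50,38,31)]),(.4845,-.2385,9.0,[(44,0,80),(-46,-30,58),(-50,34,30)])]:
    th=np.radians(th);L.append(rect(cx,cy,.03,.1,.07,th))
    for nn in nests:
        x=cx+(np.cos(th)*nn[0]-np.sin(th)*nn[1])/1e3;y=cy+(np.sin(th)*nn[0]+np.cos(th)*nn[1])/1e3
        print(nn,round(x,4),round(y,4))
        L.append(circ(x,y,.03,nn[2]/2e3) if len(nn)==3 else rect(x,y,.03,nn[2]/2e3,nn[3]/2e3,th))
L+=[circ(.671,.193,.03,.031),circ(.6617,.0638,.022,.024),circ(.6643,-.0543,.045,.0065),circ(.5408,.0696,0,.011),rect(.5533,-.0515,.011,.011,.026,np.radians(-11.2)),circ(.5533,-.0515,.035,.0095),circ(.6768,-.1789,.062,.005)]
S=4
for n,img,(u0,v0,u1,v1) in [("top",t,(130,135,330,280)),("top",t,(225,135,390,280)),("scene",s,(125,120,295,270))]:
    c=cv2.resize(img[v0:v1,u0:u1],None,fx=S,fy=S,interpolation=cv2.INTER_CUBIC)
    for P in L:
        p=np.array([(proj(n,X)-(u0,v0)+.5)*S for X in P]).round().astype(int); cv2.polylines(c,[p],False,(0,255,0),1)
    cv2.imwrite(f"pics/ov_{n}_{u0}.png",c)
E
```

```text
(44, 0, 74, 84) 0.5111 0.2294
(-50, -26, 32, 64) 0.4142 0.2183
(-50, 38, 31) 0.4241 0.2815
(44, 0, 80) 0.528 -0.2316
(-46, -30, 58) 0.4438 -0.2753
(-50, 34, 30) 0.4298 -0.2127
```

View pics/z1.png

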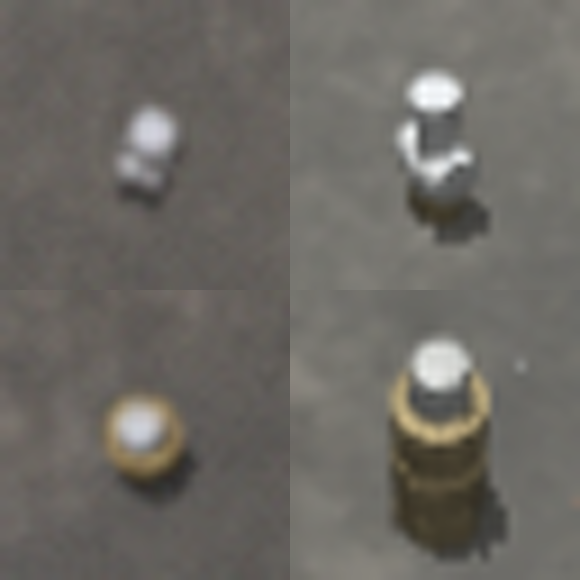

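View pics/ov_top_130.png

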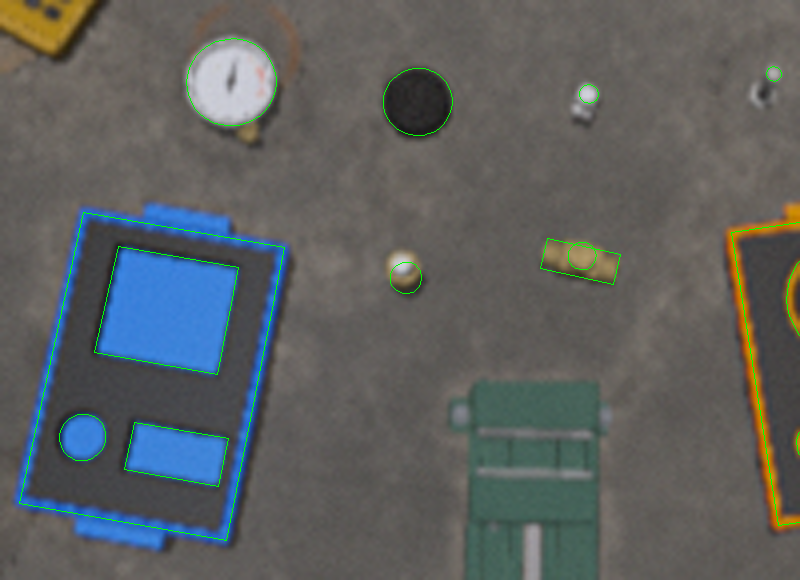

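View pics/ov_top_225.png

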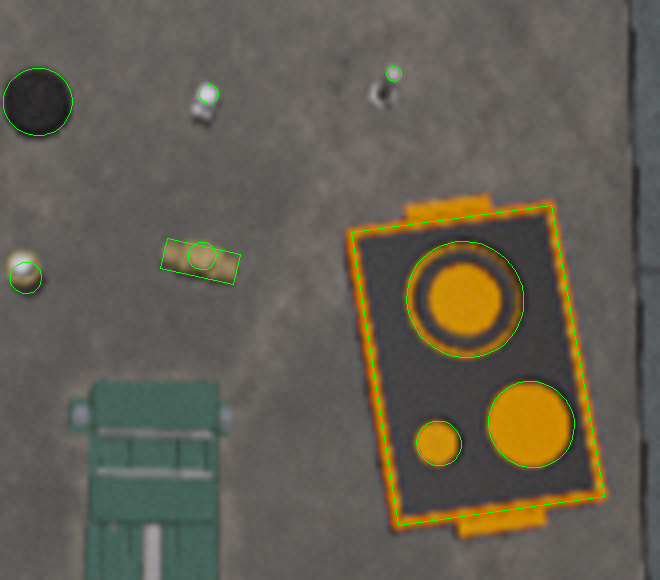

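View pics/ov_scene_125.png

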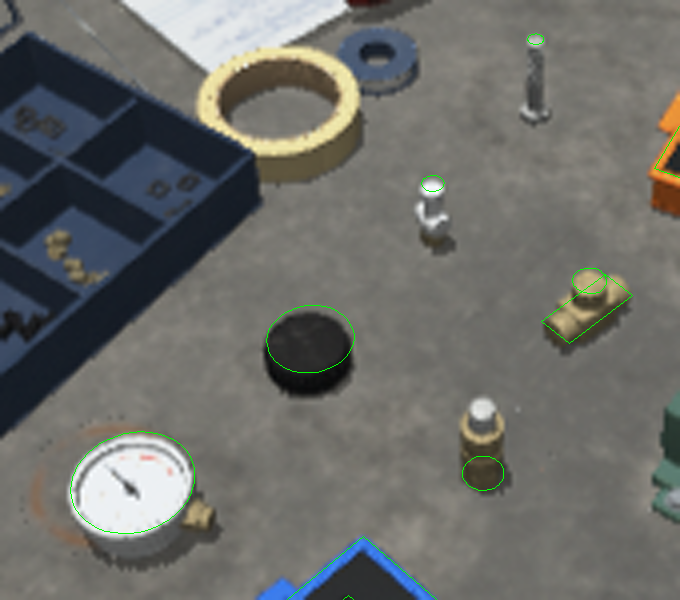

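```bash
python3 - <<'E'
from h import *
f=290/32
T=lambda x,y:(260+x/f-.5,144+y/f-.5)
S=lambda x,y:(217+x/f-.5,157+y/f-.5)
for n,F,ps in [("top",T,[(127,162),(155,180)]),("scene",S,[(115,138),(173,160)])]:
    A=[back(n,F(*p),.019)[:2] for p in ps]; d=A[0]-A[1]; print(n,A,np.degrees(np.arctan2(d[1],d[0])),np.linalg.norm(d))
# render valve for yaw candidates overlay
t=cv2.imread("pics/top0.png");s=cv2.imread("pics/scene0.png")
rows=[]
for n,img,(u,v),c in [("top",t,(276,160),(.6643,-.0543)),("scene",s,(233,173),(.6621,-.0513))]:
    a=[]
    for yaw in (20,40,60,80,100):
        im=cv2.resize(img[v-12:v+12,u-10:u+10],(160,192),interpolation=cv2.INTER_CUBIC)
        d=np.array([np.cos(np.radians(yaw)),np.sin(np.radians(yaw))])
        nrm=np.array([-d[1],d[0]])
        for e in(-1,1):
            P=[np.r_[c+e*.010*d+nrm*.0075*np.cos(q),.019+.0075*np.sin(q)] for q in np.linspace(0,6.3,24)]
            cv2.polylines(im,[np.array([(proj(n,X)-(u-10,v-12)+.5)*8 for X in P]).astype(int)],False,(0,255,0) if e>0 else (0,0,255),1)
        a.append(im)
    rows.append(np.hstack(a))
cv2.imwrite("pics/valveyaw.png",np.vstack(rows))
E
```

```text
top [array([ 0.66050442, -0.04699056]), array([ 0.65499465, -0.05570321])] 57.691256345442326 0.010308625028204395
scene [array([ 0.67377759, -0.05253233]), array([ 0.65666932, -0.05493579])] 7.996847542657831 0.017276273581094948
```

View pics/valveyaw.png

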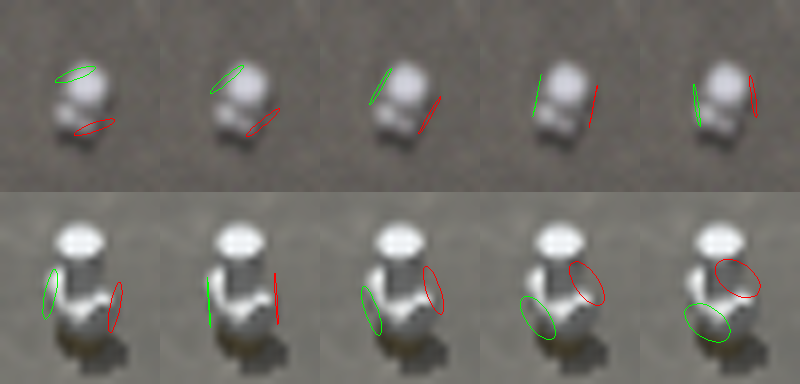

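```bash
python3 - <<'E'
from h import *
t=cv2.imread("pics/top0.png");s=cv2.imread("pics/scene0.png")
rows=[]
for n,img,(u,v),c in [("top",t,(276,160),(.6643,-.0543)),("scene",s,(233,173),(.6621,-.0513))]:
    a=[]
    for yaw in (10,-5,-20,-35,-50):
        im=cv2.resize(img[v-12:v+12,u-10:u+10],(160,192),interpolation=cv2.INTER_CUBIC)
        d=np.array([np.cos(np.radians(yaw)),np.sin(np.radians(yaw))])
        nrm=np.array([-d[1],d[0]])
        for e in(-1,1):
            P=[np.r_[c+e*.010*d+nrm*.0075*np.cos(q),.019+.0075*np.sin(q)] for q in np.linspace(0,6.3,24)]
            cv2.polylines(im,[np.array([(proj(n,X)-(u-10,v-12)+.5)*8 for X in P]).astype(int)],False,(0,255,0) if e>0 else (0,0,255),1)
        a.append(im)
    rows.append(np.hstack(a))
cv2.imwrite("pics/valveyaw2.png",np.vstack(rows))
E
```

```text
(no output)
```

View pics/valveyaw2.png

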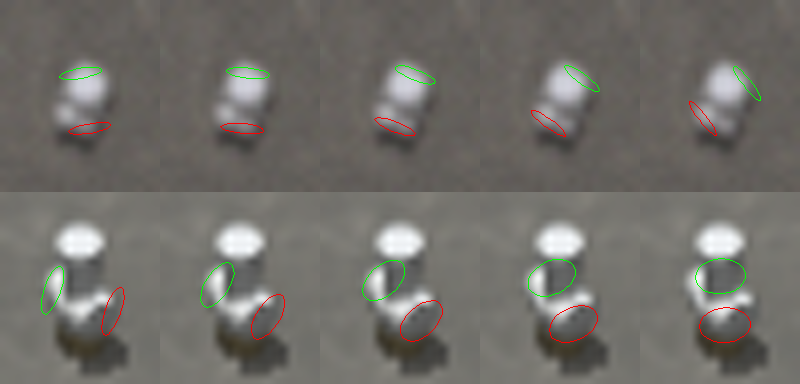

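```bash
cat >> h.py <<'E'
from scipy.spatial.transform import Rotation as Ro
def plan(x,y,tip,psi=None):
    s=env.sense(); R=Ro.from_rotvec(s["ee_rot"]).as_matrix(); p=s["ee_pos"]
    ps=np.degrees(np.arctan2(R[1,0],R[0,0])); tilt=np.degrees(np.arccos(-R[2,2]))
    d=R.T@(np.array([x,y,tip+.017])-p)
    print("t%.1f pos %s psi %.1f tilt %.2f j6 %.2f w %.4f F %s"%(s["t"],p.round(4),ps,tilt,s["joint_pos"][5],s["width"],s["wrist_force"].round(1)))
    print("delta tool mm",(d*1000).round(1), "twist units", None if psi is None else [round(-(((psi+k-ps)+180)%360-180)/8,2) for k in(0,180)])
E
python3 -c "
from h import *
plan(.67,.1945,.16,22)"
```

```text
t0.1 pos [ 0.142  -0.5567  0.2302] psi 14.3 tilt 0.09 j6 -0.02 w 0.0913 F [0.8 0.1 0.1]
delta tool mm [ 697.3 -597.3   54.2] twist units [np.float64(-0.96), np.float64(21.54)]
```

```bash
python3 -m jog '[[0.036,-0.031,0,0,1],[0.036,-0.031,0,0,1],[0.036,-0.031,0,0,1],[0.036,-0.031,0,0,1],[0.036,-0.031,0,0,1],[0.036,-0.031,0,0,1],[0.036,-0.031,0,0,1],[0.036,-0.031,0,0,1],[0.036,-0.031,0,0,1],[0.036,-0.031,0,0,1]]' 20; python3 -c "
from h import *
plan(.67,.1945,.16,22)"
```

```text
t: 1.1
ee_pos: [0.4204, -0.1577, 0.2266]
ee_rot: [-3.115, -0.371, 0.003]
wrist_force: [0.4, -0.8, 0.4]
width: 0.0915
t1.1 pos [ 0.4204 -0.1577  0.2266] psi 13.6 tilt 0.27 j6 0.95 w 0.0915 F [ 0.4 -0.8  0.4]
delta tool mm [ 325.4 -283.5   50.3] twist units [np.float64(-1.05), np.float64(21.45)]
```

```bash
python3 -m jog '[[0.036,-0.031,0,0,1],[0.036,-0.031,0,0,1],[0.036,-0.031,0,0,1],[0.036,-0.031,0,0,1],[0.036,-0.031,0,0,1],[0.036,-0.031,0,0,1],[0.036,-0.031,0,0,1],[0.036,-0.031,0,0,1],[0.025,-0.03,0,0,1],[0,0,0.02,-1,1],[0,0,0,0,1]]'; python3 -c "
from h import *
plan(.67,.1945,.06,22)"
```

```text
t: 2.2
ee_pos: [0.6662, 0.2099, 0.1995]
ee_rot: [-3.078, -0.607, 0.013]
wrist_force: [-1.0, -0.1, -0.2]
width: 0.0913
t2.2 pos [0.6662 0.2099 0.1995] psi 22.3 tilt 0.53 j6 1.47 w 0.0913 F [-1.  -0.1 -0.2]
delta tool mm [ -1.5  16.3 122.4] twist units [np.float64(0.04), np.float64(-22.46)]
```

```bash
python3 -m jog '[[-0.0015,0.016,0.02,0,1],[0,0,0.04,0,1],[0,0,0.04,0,1],[0,0,0.02,0,1],[0,0,0,0,1]]'; python3 - <<'E'
from h import *
plan(.67,.1945,.013,22)
t=env.capture("top");s=env.capture("scene")
crop(t,160,110,240,190,6,"g1t.png");crop(s,110,190,210,290,6,"g1s.png")
E
```

```text
t: 2.7
ee_pos: [0.671, 0.1926, 0.0795]
ee_rot: [-3.083, -0.581, 0.007]
wrist_force: [-1.1, -0.8, -0.1]
width: 0.0913
t2.7 pos [0.671  0.1926 0.0795] psi 21.4 tilt 0.35 j6 1.46 w 0.0913 F [-1.1 -0.8 -0.1]
delta tool mm [-0.  -1.9 49.5] twist units [np.float64(-0.08), np.float64(22.42)]
```

View pics/g1s.png

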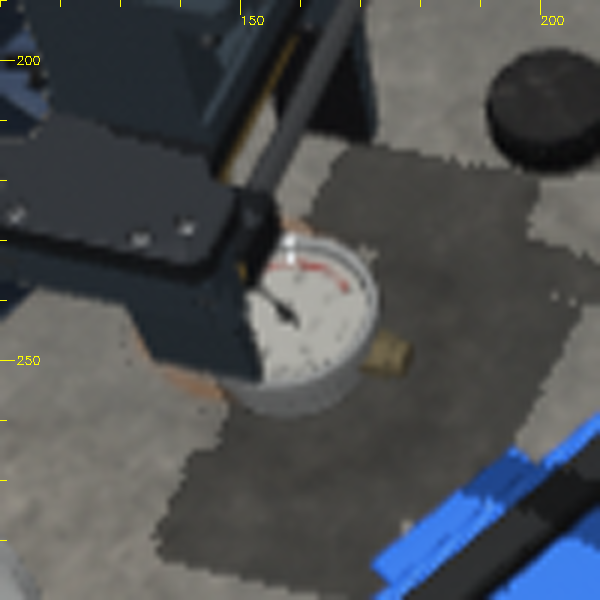

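View pics/g1t.png

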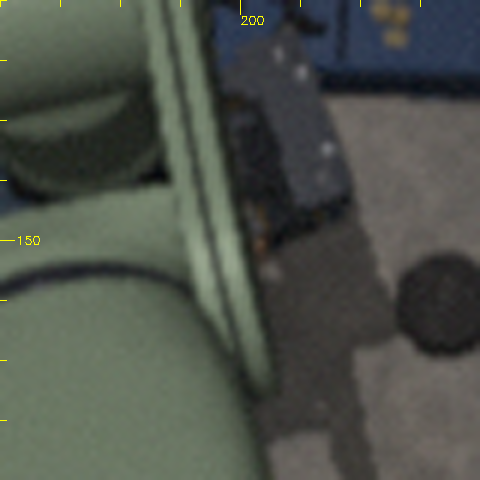

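The scene view shows the near finger just outside the gauge case around (152,252), with the case centred between the jaws. The top view is blocked by the arm. I'll go down now.

```bash
python3 -m jog '[[0,-0.0015,0.025,0,1],[0,0,0.02,0,1],[0,0,0.004,0,1],[0,0,0,0,1]]'; python3 -c "
from h import *
plan(.67,.1945,.013,22)"
```

```text
t: 3.2
ee_pos: [0.6788, 0.1957, 0.0433]
ee_rot: [-3.082, -0.575, -0.03]
wrist_force: [-1.1, 0.3, -0.7]
width: 0.0915
t3.2 pos [0.6788 0.1957 0.0433] psi 21.1 tilt 1.16 j6 1.46 w 0.0915 F [-1.1  0.3 -0.7]
delta tool mm [-8.9 -2.  13.2] twist units [np.float64(-0.11), np.float64(22.39)]
```

```bash
python3 -m jog '[[0,0,0,0,1],[0,0,0,0,1]]'; python3 -c "
from h import *
plan(.67,.1945,.013,22);print(env.sense()['joint_pos'].round(3),env.sense()['dq'].round(3))"
```

```text
t: 3.4
ee_pos: [0.6807, 0.1961, 0.0471]
ee_rot: [-3.082, -0.574, -0.039]
wrist_force: [0.5, -0.5, -0.2]
width: 0.0913
t3.4 pos [0.6807 0.1961 0.0471] psi 21.1 tilt 1.47 j6 1.46 w 0.0913 F [ 0.5 -0.5 -0.2]
delta tool mm [-11.   -2.3  16.8] twist units [np.float64(-0.11), np.float64(22.39)]
[0.262 0.656 1.478 0.006 0.983 1.462] [-0.001 -0.018 -0.017 -0.002  0.007  0.002]
```

```bash
python3 - <<'E'
from h import *
s=env.sense();print(s["joint_efforts"].round(1),s["moment"].round(2))
s=env.capture("scene");t=env.capture("top")
crop(s,0,60,270,300,3,"g2s.png");crop(t,60,20,300,220,3,"g2t.png")
plan(.67,.1945,.013,22)
E
```

```text
[ -0.  -55.1 -20.3   0.1  -0.2   0. ] [-0.05 -0.02  0.  ]
t3.5 pos [0.6806 0.1961 0.0469] psi 21.1 tilt 1.47 j6 1.46 w 0.0912 F [ 0.4 -0.   0.2]
delta tool mm [-10.9  -2.3  16.6] twist units [np.float64(-0.11), np.float64(22.39)]
```

View pics/g2s.png

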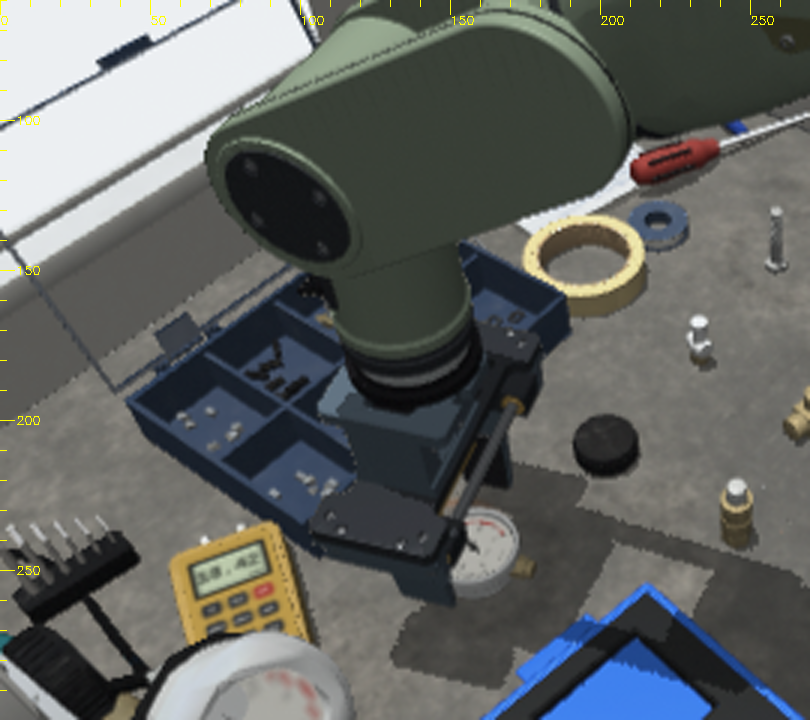

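View pics/g2t.png

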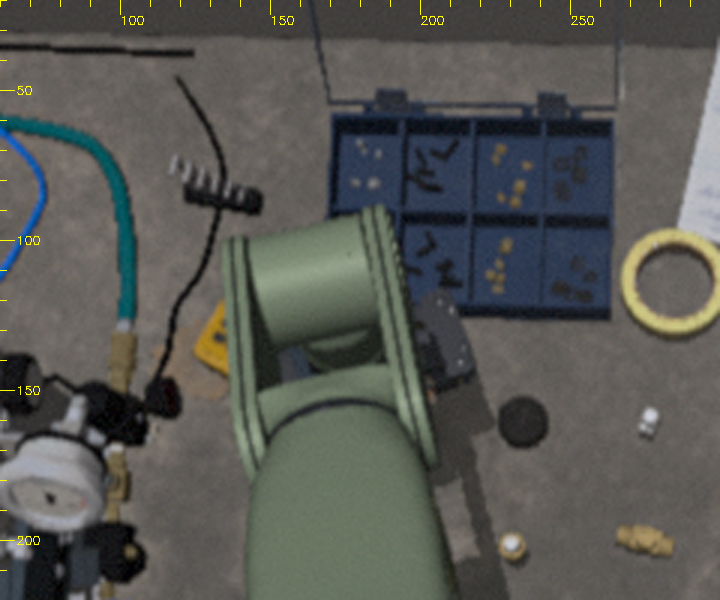

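```bash
python3 -m jog '[[-0.011,-0.002,0,0,1],[0,0,0,0,1]]'; python3 -c "
from h import *
plan(.67,.1945,.013,22);print(env.sense()['joint_efforts'].round(1))"
```

```text
t: 3.7
ee_pos: [0.67, 0.1941, 0.0477]
ee_rot: [-3.082, -0.574, -0.041]
wrist_force: [-0.9, 0.9, 0.0]
width: 0.0909
t3.7 pos [0.67   0.1941 0.0477] psi 21.1 tilt 1.56 j6 1.46 w 0.0909 F [-0.9  0.9  0. ]
delta tool mm [-0.3 -0.3 17.7] twist units [np.float64(-0.11), np.float64(22.39)]
[ -0.  -55.1 -20.1   0.1  -0.2   0. ]
```

```bash
python3 -m jog '[[0,0,0.005,0,1],[0,0,0.0,0,1]]'; python3 -c "
from h import *
plan(.67,.1945,.013,22);print(env.sense()['joint_efforts'].round(1))"
```

```text
t: 3.9
ee_pos: [0.671, 0.1944, 0.043]
ee_rot: [-3.082, -0.574, -0.044]
wrist_force: [0.6, -0.6, -0.2]
width: 0.0909
t3.9 pos [0.671  0.1944 0.043 ] psi 21.1 tilt 1.67 j6 1.46 w 0.0909 F [ 0.6 -0.6 -0.2]
delta tool mm [-1.2 -0.4 13. ] twist units [np.float64(-0.11), np.float64(22.39)]
[  0.  -55.4 -20.5   0.1  -0.3   0. ]
```

```bash
python3 -m jog '[[-0.001,0,0.005,0,1],[0,0,0.004,0,1],[0,0,0.003,0,1],[0,0,0.001,0,1]]'; python3 -c "
from h import *
plan(.67,.1945,.013,22);print(env.sense()['joint_efforts'].round(1))"
```

```text
t: 4.3
ee_pos: [0.6711, 0.1943, 0.0283]
ee_rot: [-3.082, -0.573, -0.044]
wrist_force: [-0.4, -0.7, -0.1]
width: 0.0913
t4.3 pos [0.6711 0.1943 0.0283] psi 21.1 tilt 1.67 j6 1.46 w 0.0913 F [-0.4 -0.7 -0.1]
delta tool mm [-0.9 -0.6 -1.7] twist units [np.float64(-0.11), np.float64(22.39)]
[ -0.  -55.1 -19.8   0.1  -0.2   0. ]
```

```bash
python3 -m jog '[[0,0,-0.002,0,1],[0,0,0,0,0.5],[0,0,0,0,0.5],[0,0,0,0,0.5],[0,0,0,0,0.5],[0,0,0,0,0.5],[0,0,0,0,0.5]]' 25; python3 -c "
from h import *
plan(.67,.1945,.013,22);"
```

```text
t: 5.0
ee_pos: [0.6712, 0.1944, 0.0305]
ee_rot: [-3.081, -0.573, -0.045]
wrist_force: [-0.7, 0.5, 0.2]
width: 0.0601
t5.0 pos [0.6712 0.1944 0.0305] psi 21.1 tilt 1.69 j6 1.46 w 0.0601 F [-0.7  0.5  0.2]
delta tool mm [-1.1 -0.6  0.5] twist units [np.float64(-0.11), np.float64(22.39)]
```

```bash
python3 -m jog '[[0,0,-0.005,0,0.4],[0,0,-0.015,0,0.4],[0,0,-0.02,0,0.4],[0,0,-0.02,0,0.4],[0,0,-0.02,0,0.4],[0,0,-0.015,0,0.4],[0,0,-0.007,0,0.4],[0,0,-0.003,0,0.4]]' 30; python3 - <<'E'
from h import *
plan(.5111,.2294,.12,81.1)
crop(env.capture("scene"),60,100,280,300,3,"g3s.png")
E
```

```text
t: 5.8
ee_pos: [0.6674, 0.1927, 0.1438]
ee_rot: [-3.082, -0.573, -0.043]
wrist_force: [-0.1, -0.2, -1.4]
width: 0.0602
t5.8 pos [0.6674 0.1927 0.1438] psi 21.1 tilt 1.63 j6 1.46 w 0.0602 F [-0.1 -0.2 -1.4]
delta tool mm [-132.8  -90.4    3.2] twist units [np.float64(-7.5), np.float64(15.0)]
```

View pics/g3s.png

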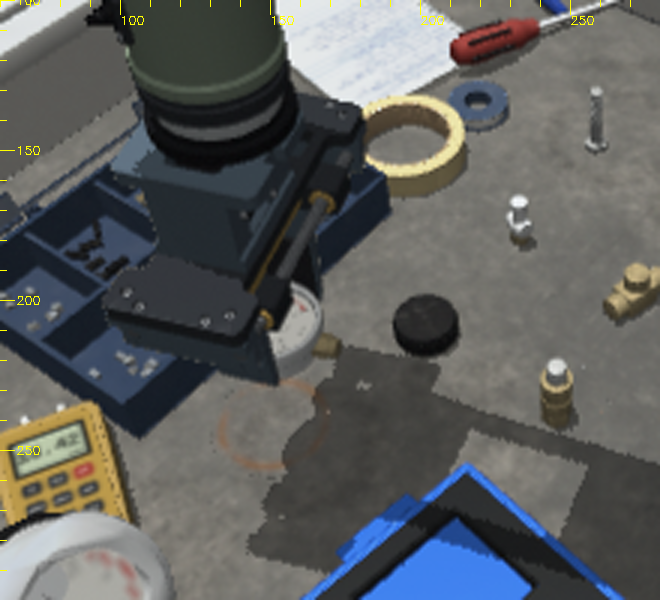

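```bash
python3 -m jog '[[0,0,0,-0.5,0.4],[0,0,0,-1,0.4],[0,0,0,-1,0.4],[0,0,0,-1,0.4],[0,0,0,-1,0.4],[0,0,0,-1,0.4],[0,0,0,-1,0.4],[0,0,0,-0.7,0.4],[0,0,0,-0.3,0.4]]' ; python3 - <<'E'
from h import *
plan(.5115,.236,.12,81.1)
E
```

```text
t: 6.75
ee_pos: [0.6629, 0.1915, 0.1358]
ee_rot: [2.341, 2.093, 0.021]
wrist_force: [-0.9, -0.0, -0.9]
width: 0.0602
t6.8 pos [0.6629 0.1915 0.1358] psi 83.6 tilt 0.76 j6 0.37 w 0.0602 F [-0.9 -0.  -0.9]
delta tool mm [  27.4 -155.4   -2.5] twist units [np.float64(0.31), np.float64(-22.19)]
```

```bash
python3 -m jog '[[0.002,-0.010,0,0.3,0.4],[0.004,-0.022,0,0,0.4],[0.004,-0.025,0,0,0.4],[0.004,-0.025,0,0,0.4],[0.004,-0.025,0,0,0.4],[0.004,-0.022,0,0,0.4],[0.003,-0.012,0,0,0.4],[0.002,-0.007,0,0,0.4],[0,-0.003,0,0,0.4]]' ; python3 - <<'E'
from h import *
plan(.5115,.236,.05,81.1)
E
```

```text
t: 7.65
ee_pos: [0.5097, 0.2405, 0.127]
ee_rot: [-2.386, -2.04, -0.001]
wrist_force: [-0.2, -0.2, -1.5]
width: 0.0601
t7.7 pos [0.5097 0.2405 0.127 ] psi 81.1 tilt 0.17 j6 0.57 w 0.0601 F [-0.2 -0.2 -1.5]
delta tool mm [-4.3  2.6 60. ] twist units [np.float64(-0.01), np.float64(22.49)]
```

```bash
python3 -m jog '[[-0.002,0.0013,0.008,0,0.4],[-0.002,0.0013,0.012,0,0.4],[0,0,0.01,0,0.4],[0,0,0.006,0,0.4],[0,0,0.002,0,0.4]]' ; python3 - <<'E'
from h import *
plan(.5115,.236,.0335,81.1)
crop(env.capture("scene"),110,170,310,384,3,"g4s.png")
E
```

```text
t: 8.15
ee_pos: [0.5142, 0.2349, 0.0847]
ee_rot: [-2.388, -2.038, -0.001]
wrist_force: [-0.7, -0.3, -1.8]
width: 0.06
t8.2 pos [0.5142 0.2349 0.0847] psi 81.0 tilt 0.12 j6 0.56 w 0.0600 F [-0.7 -0.3 -1.8]
delta tool mm [ 0.6 -2.8 34.2] twist units [np.float64(-0.02), np.float64(22.48)]
```

View pics/g4s.png

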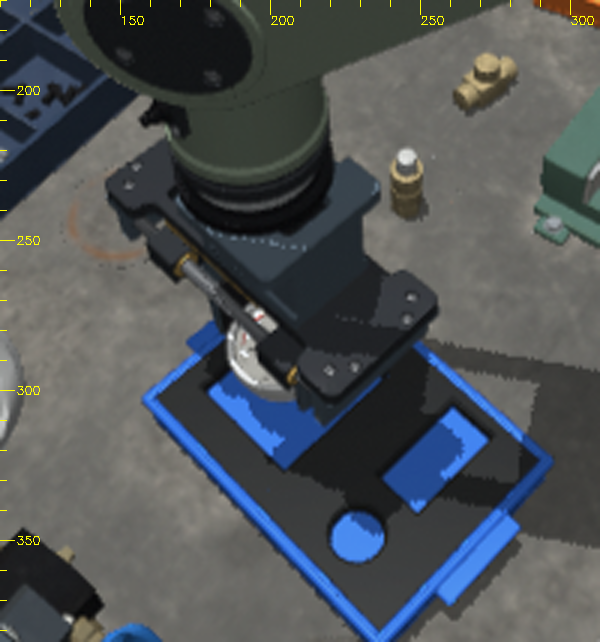

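Still above the nest and lined up with it. I'll lower in small steps and watch the force.

```bash
python3 -m jog '[[0,-0.002,0.008,0,0.4],[0,-0.001,0.008,0,0.4],[0,0,0.004,0,0.4],[0,0,0.002,0,0.4]]' ; python3 - <<'E'
from h import *
plan(.5115,.236,.0335,81.1)
E
```

```text
t: 8.6
ee_pos: [0.5114, 0.2357, 0.0612]
ee_rot: [-2.389, -2.038, -0.003]
wrist_force: [0.1, -0.0, -1.4]
width: 0.0601
t8.6 pos [0.5114 0.2357 0.0612] psi 81.0 tilt 0.13 j6 0.57 w 0.0601 F [ 0.1 -0.  -1.4]
delta tool mm [ 0.3  0.  10.7] twist units [np.float64(-0.02), np.float64(22.48)]
```

```bash
python3 -m jog '[[0,0,0.004,0,0.4],[0,0,0.003,0,0.4],[0,0,0.001,0,0.4],[0,0,0,0,0.4]]' ; python3 - <<'E'
from h import *
plan(.5115,.236,.0335,81.1)
crop(env.capture("scene"),150,220,270,340,5,"g5s.png")
E
```

```text
t: 9.0
ee_pos: [0.5116, 0.2359, 0.0525]
ee_rot: [-2.388, -2.039, -0.003]
wrist_force: [0.0, 0.5, -1.2]
width: 0.0602
t9.0 pos [0.5116 0.2359 0.0525] psi 81.0 tilt 0.15 j6 0.57 w 0.0602 F [ 0.   0.5 -1.2]
delta tool mm [ 0.1 -0.1  2. ] twist units [np.float64(-0.02), np.float64(22.48)]
```

View pics/g5s.png

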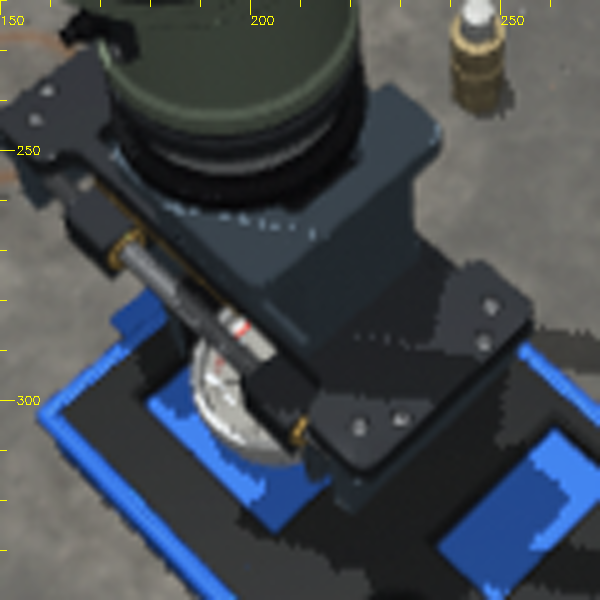

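```bash
python3 -m jog '[[0,0,0.0015,0,0.4],[0,0,0,0,0.75],[0,0,0,0,0.9],[0,0,0,0,0.9],[0,0,0,0,0.9],[0,0,0,0,0.9]]' ; python3 - <<'E'
from h import *
plan(.5115,.236,.0335,81.1)
E
```

```text
t: 9.65
ee_pos: [0.513, 0.2365, 0.0527]
ee_rot: [-2.389, -2.039, -0.01]
wrist_force: [-0.5, -0.1, -0.0]
width: 0.0822
t9.7 pos [0.513  0.2365 0.0527] psi 81.0 tilt 0.35 j6 0.57 w 0.0822 F [-0.5 -0.1 -0. ]
delta tool mm [-0.7 -1.4  2.2] twist units [np.float64(-0.02), np.float64(22.48)]
```

```bash
python3 -m jog '[[0,0,-0.01,0,0.9],[0,0,-0.02,0,0.9],[0,0,-0.03,0,0.9],[0,0,-0.03,0,0.9],[0,0,-0.02,0,0.9],[0,0,-0.01,0,0.9]]' ; python3 - <<'E'
from h import *
plan(.5525,-.05,.10,79)
E
```

```text
t: 10.25
ee_pos: [0.5116, 0.2356, 0.1787]
ee_rot: [-2.389, -2.039, -0.006]
wrist_force: [0.6, 1.4, -0.1]
width: 0.0819
t10.2 pos [0.5116 0.2356 0.1787] psi 81.0 tilt 0.21 j6 0.57 w 0.0819 F [ 0.6  1.4 -0.1]
delta tool mm [-275.8   85.2   60.9] twist units [np.float64(0.25), np.float64(-22.25)]
```

```bash
python3 -m jog '[[-0.015,0.005,0,0.25,0.9],[-0.03,0.009,0,0,0.9],[-0.04,0.012,0,0,0.7],[-0.04,0.012,0,0,0.6],[-0.04,0.012,0,0,0.6],[-0.04,0.012,0,0,0.6],[-0.03,0.01,0,0,0.6],[-0.02,0.008,0,0,0.6],[-0.01,0.004,0,0,0.6],[-0.004,0.001,0,0,0.6]]' ; python3 - <<'E'
from h import *
plan(.5525,-.05,.06,79)
t=env.capture("top");crop(t,120,170,230,290,5,"g6t.png")
E
```

```text
t: 11.25
ee_pos: [0.5378, -0.0627, 0.1708]
ee_rot: [-2.432, -1.977, 0.011]
wrist_force: [-0.1, 0.2, -0.1]
width: 0.0551
t11.2 pos [ 0.5378 -0.0627  0.1708] psi 78.2 tilt 0.60 j6 0.07 w 0.0551 F [-0.1  0.2 -0.1]
delta tool mm [15.6 12.8 93.6] twist units [np.float64(-0.1), np.float64(22.4)]
```

View pics/g6t.png

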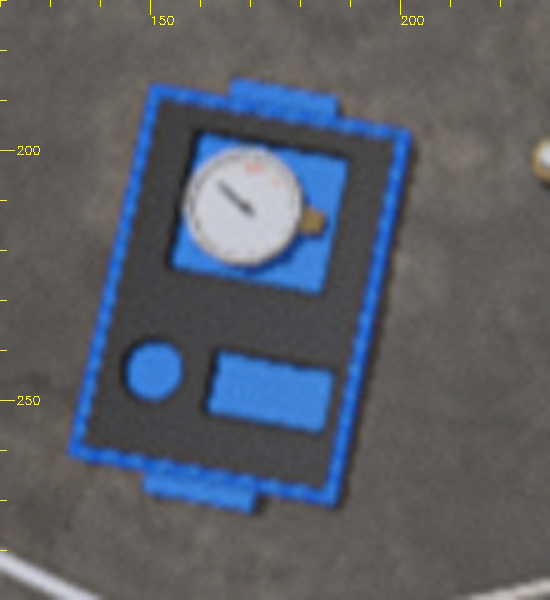

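```bash
python3 - <<'E'
from h import *
th=np.radians(-8.92);R=np.array([[np.cos(th),-np.sin(th)],[np.sin(th),np.cos(th)]])
for z,p in((.05,(244,207)),(.035,(325,222)),(.05,(184,197)),(.05,(304,219)),(.05,(248,147)),(.05,(240,267))):
    w=back("top",((p[0]+.5)/5-.5+120,(p[1]+.5)/5-.5+170),z)[:2]; print(w,(R.T@(w-(.4676,.2362))*1000).round(1))
E
```

```text
[0.51084285 0.23343037] [43.1  4. ]
[0.50547997 0.19206519] [ 44.3 -37.7]
[0.51556615 0.26570675] [42.8 36.6]
[0.50504946 0.20113155] [ 42.4 -28.8]
[0.5433014 0.2329733] [75.3  8.6]
[0.47867445 0.23388335] [11.3 -0.6]
```

Gauge: measured in the tray frame it sits at about (43, -1) mm, inside its nest. Next, the tee.

```bash
python3 -m jog '[[0.008,0.007,0.01,-0.1,0.6],[0.007,0.006,0.02,0,0.6],[0,0,0.02,0,0.6],[0,0,0.02,0,0.6],[0,0,0.012,0,0.6],[0,0,0.006,0,0.6],[0,0,0.003,0,0.6]]' ; python3 - <<'E'
from h import *
plan(.5525,-.05,.0125,79)
crop(env.capture("scene"),200,130,350,260,5,"t1s.png")
E
```

```text
t: 12.0
ee_pos: [0.5545, -0.0399, 0.0726]
ee_rot: [-2.404, -2.007, 0.009]
wrist_force: [-0.2, -0.6, -0.3]
width: 0.0549
t12.0 pos [ 0.5545 -0.0399  0.0726] psi 79.7 tilt 0.68 j6 0.08 w 0.0549 F [-0.2 -0.6 -0.3]
delta tool mm [-10.4   0.3  43. ] twist units [np.float64(0.09), np.float64(-22.41)]
```

View pics/t1s.png

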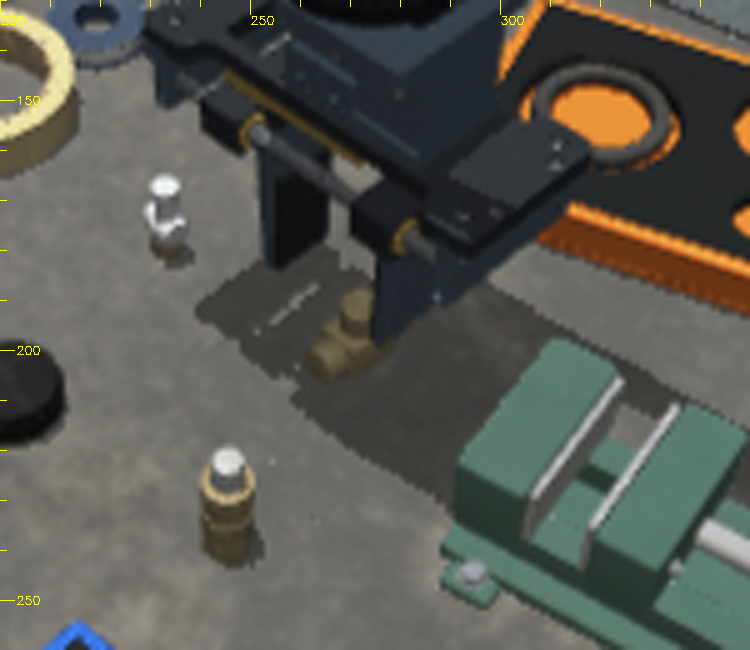

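```bash
python3 - <<'E'
from h import *
for z in (.04,.06,.08,.1):
    print(z,back("top",(248,230.5),z)[:2],back("scene",(292,223),z)[:2],back("top",(279.5,230.5),z)[:2],back("scene",(311,198),z)[:2])
E
```

```text
0.04 [0.46389762 0.01978104] [0.46671737 0.00601886] [ 0.46559034 -0.06463893] [ 0.46767535 -0.0766768 ]
0.06 [0.46213335 0.01957866] [0.46053229 0.01985962] [ 0.46379913 -0.06349769] [ 0.46146207 -0.06040133]
0.08 [0.46036907 0.01937629] [0.45434721 0.03370038] [ 0.46200791 -0.06235645] [ 0.45524878 -0.04412586]
0.1 [0.4586048  0.01917392] [0.44816213 0.04754114] [ 0.4602167  -0.06121521] [ 0.4490355  -0.02785039]
```

```bash
python3 -m jog '[[-0.005,0,0.01,0,0.6],[-0.005,0,0.012,0,0.6],[0,0,0.01,0,0.6],[0,0,0.005,0,0.6],[0,0,0.003,0,0.6]]' ; python3 - <<'E'
from h import *
plan(.5525,-.05,.0125,79)
E
```

```text
t: 12.55
ee_pos: [0.5532, -0.0503, 0.0304]
ee_rot: [-2.405, -2.008, 0.006]
wrist_force: [-0.2, 0.5, 0.7]
width: 0.0547
t12.6 pos [ 0.5532 -0.0503  0.0304] psi 79.7 tilt 0.51 j6 0.06 w 0.0547 F [-0.2  0.5  0.7]
delta tool mm [ 0.1 -0.7  0.9] twist units [np.float64(0.09), np.float64(-22.41)]
```

```bash
python3 -m jog '[[0,0,0.001,0,0.3],[0,0,0,0,0.1],[0,0,0,0,0.1],[0,0,0,0,0.1],[0,0,0,0,0.1],[0,0,0,0,0.1]]' 25; python3 - <<'E'
from h import *
plan(.5525,-.05,.0125,79)
E
```

```text
t: 13.15
ee_pos: [0.5536, -0.0503, 0.0297]
ee_rot: [-2.406, -2.009, 0.005]
wrist_force: [-0.1, -1.3, -1.1]
width: 0.022
t13.2 pos [ 0.5536 -0.0503  0.0297] psi 79.7 tilt 0.46 j6 0.06 w 0.0220 F [-0.1 -1.3 -1.1]
delta tool mm [ 0.1 -1.2  0.2] twist units [np.float64(0.09), np.float64(-22.41)]
```

```bash
python3 -m jog '[[0,0,-0.008,0,0.1],[0,0,-0.02,0,0.1],[0,0,-0.03,0,0.1],[0,0,-0.03,0,0.1],[0,0,-0.02,0,0.1],[0,0,-0.01,0,0.1],[0,0,-0.004,0,0.1]]'; python3 - <<'E'
from h import *
plan(.4138,.219,.11,81.1)
E
```

```text
t: 13.85
ee_pos: [0.5533, -0.0506, 0.1575]
ee_rot: [-2.404, -2.007, 0.008]
wrist_force: [-0.0, 0.8, -1.8]
width: 0.0215
t13.8 pos [ 0.5533 -0.0506  0.1575] psi 79.7 tilt 0.61 j6 0.06 w 0.0215 F [-0.   0.8 -1.8]
delta tool mm [ 240.3 -185.    33. ] twist units [np.float64(-0.17), np.float64(22.33)]
```

```bash
python3 -m jog '[[0.011,-0.009,0,-0.17,0.1],[0.022,-0.017,0,0,0.1],[0.03,-0.023,0,0,0.1],[0.034,-0.026,0,0,0.1],[0.034,-0.026,0,0,0.1],[0.034,-0.026,0,0,0.1],[0.028,-0.021,0,0,0.1],[0.02,-0.015,0,0,0.1],[0.011,-0.008,0,0,0.1],[0.006,-0.004,0,0,0.1]]'; python3 - <<'E'
from h import *
plan(.4138,.219,.07,81.1)
E
```

```text
t: 14.85
ee_pos: [0.3973, 0.2145, 0.1499]
ee_rot: [-2.363, -2.036, 0.039]
wrist_force: [0.1, 0.6, -1.5]
width: 0.0216
t14.8 pos [0.3973 0.2145 0.1499] psi 81.5 tilt 1.92 j6 0.60 w 0.0216 F [ 0.1  0.6 -1.5]
delta tool mm [ 7.1 17.8 62.3] twist units [np.float64(0.05), np.float64(-22.45)]
```

```bash
python3 -m jog '[[0.003,0.009,0.008,0,0.1],[0.003,0.008,0.015,0,0.1],[0,0,0.015,0,0.1],[0,0,0.01,0,0.1],[0,0,0.005,0,0.1],[0,0,0.002,0,0.1]]'; python3 - <<'E'
from h import *
plan(.4138,.219,.0335,81.1)
crop(env.capture("scene"),140,200,340,384,4,"t2s.png")
E
```

```text
t: 15.45
ee_pos: [0.4143, 0.2167, 0.0881]
ee_rot: [-2.361, -2.038, 0.045]
wrist_force: [0.4, 0.4, -2.2]
width: 0.0217
t15.4 pos [0.4143 0.2167 0.0881] psi 81.6 tilt 2.10 j6 0.58 w 0.0217 F [ 0.4  0.4 -2.2]
delta tool mm [ 2.5  0.5 37.6] twist units [np.float64(0.06), np.float64(-22.44)]
```

View pics/t2s.png

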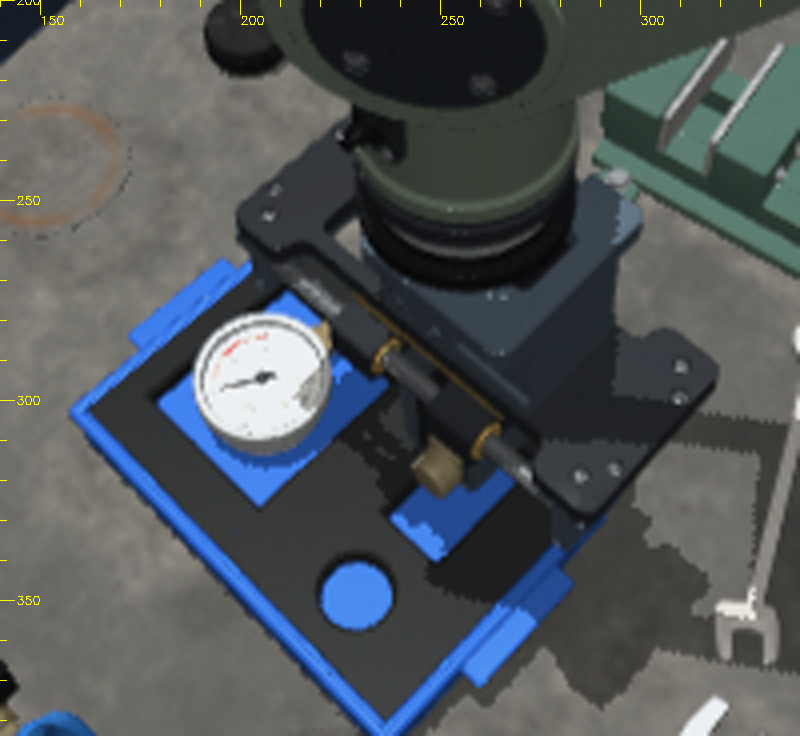

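```bash
python3 -m jog '[[0.0015,0,0.009,0,0.1],[0.001,0,0.009,0,0.1],[0,0,0.005,0,0.1],[0,0,0.002,0,0.1],[0,0,0,0,0.1]]'; python3 - <<'E'
from h import *
plan(.4138,.219,.0335,81.1)
E
```

```text
t: 16.0
ee_pos: [0.4145, 0.2195, 0.0618]
ee_rot: [-2.362, -2.038, 0.042]
wrist_force: [1.0, -0.6, -1.4]
width: 0.0215
t16.0 pos [0.4145 0.2195 0.0618] psi 81.6 tilt 1.97 j6 0.59 w 0.0215 F [ 1.  -0.6 -1.4]
delta tool mm [-0.5 -0.2 11.3] twist units [np.float64(0.06), np.float64(-22.44)]
```

```bash
python3 -m jog '[[0,0,0.004,0,0.1],[0,0,0.004,0,0.1],[0,0,0.001,0,0.1],[0,0,0,0,0.1]]'; python3 - <<'E'
from h import *
plan(.4138,.219,.0335,81.1)
E
```

```text
t: 16.4
ee_pos: [0.4145, 0.2197, 0.0525]
ee_rot: [-2.362, -2.039, 0.04]
wrist_force: [0.2, 0.1, -1.0]
width: 0.0221
t16.4 pos [0.4145 0.2197 0.0525] psi 81.6 tilt 1.91 j6 0.59 w 0.0221 F [ 0.2  0.1 -1. ]
delta tool mm [-0.8 -0.6  2. ] twist units [np.float64(0.06), np.float64(-22.44)]
```

```bash
python3 -m jog '[[0,0,0.0015,0,0.1],[0,0,0,0,0.5],[0,0,0,0,0.5],[0,0,0,0,0.5],[0,0,0,0,0.5],[0,0,-0.01,0,0.5],[0,0,-0.02,0,0.5],[0,0,-0.03,0,0.5],[0,0,-0.03,0,0.5],[0,0,-0.02,0,0.5],[0,0,-0.008,0,0.5]]'; python3 - <<'E'
from h import *
plan(.5398,.0711,.10,81.1)
crop(env.capture("scene"),140,200,340,384,4,"t3s.png")
E
```

```text
t: 17.5
ee_pos: [0.4185, 0.2197, 0.1762]
ee_rot: [-2.362, -2.039, 0.039]
wrist_force: [-0.5, -0.0, 0.9]
width: 0.0453
t17.5 pos [0.4185 0.2197 0.1762] psi 81.6 tilt 1.87 j6 0.59 w 0.0453 F [-0.5 -0.   0.9]
delta tool mm [-129.   143.6   55.3] twist units [np.float64(0.06), np.float64(-22.44)]
```

View pics/t3s.png

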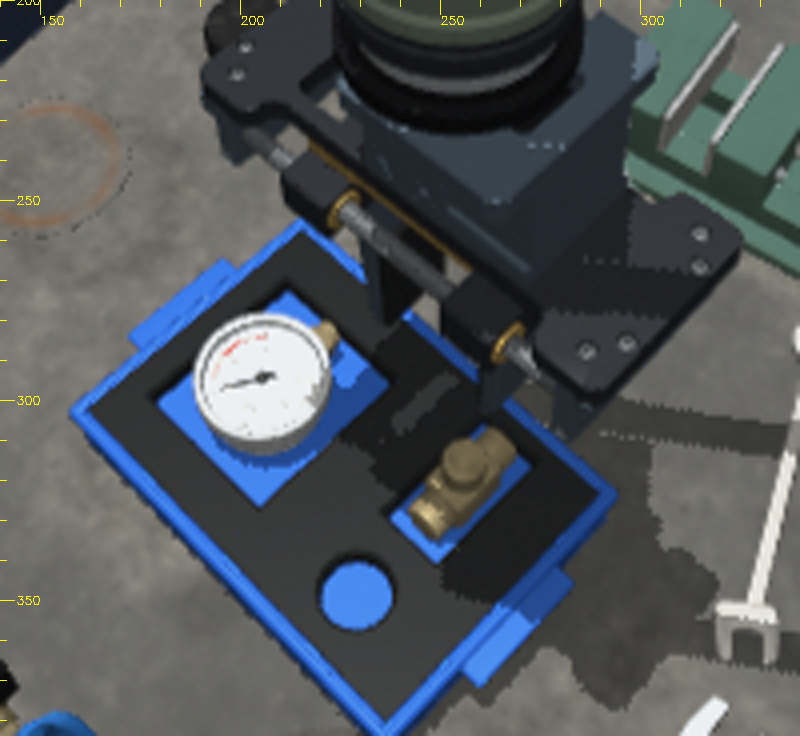

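```bash
python3 -m jog '[[-0.008,0.009,0,0,0.6],[-0.016,0.018,0,0,0.6],[-0.022,0.025,0,0,0.6],[-0.024,0.026,0,0,0.6],[-0.022,0.025,0,0,0.6],[-0.014,0.016,0,0,0.6],[-0.008,0.009,0,0,0.6],[-0.004,0.005,0,0,0.6],[-0.002,0.002,0,0,0.6]]'; python3 - <<'E'
from h import *
plan(.5403,.0706,.07,81.1)
E
```

```text
t: 18.45
ee_pos: [0.5362, 0.0711, 0.1634]
ee_rot: [-2.354, -2.037, 0.06]
wrist_force: [0.2, -0.1, -0.9]
width: 0.055
t18.4 pos [0.5362 0.0711 0.1634] psi 81.7 tilt 2.73 j6 0.25 w 0.0550 F [ 0.2 -0.1 -0.9]
delta tool mm [ 0.9  7.7 76.1] twist units [np.float64(0.08), np.float64(-22.42)]
```

```bash
cat >> h.py <<'E'
def tl():
    R=Ro.from_rotvec(env.sense()["ee_rot"]).as_matrix(); print("tool z in world (mrad)",(R[:2,2]*1000).round(0))
E
python3 -m jog '[[0,0.005,0.01,0,0.6],[0.001,0.003,0.02,0,0.6],[0,0,0.02,0,0.6],[0,0,0.01,0,0.6],[0,0,0.006,0,0.6],[0,0,0.003,0,0.6],[0,0,0.001,0,0.6]]'; python3 - <<'E'
from h import *
plan(.5403,.0706,.022,81.1);tl()
crop(env.capture("scene"),170,150,320,270,5,"c1s.png")
E
```

```text
t: 19.15
ee_pos: [0.5397, 0.0743, 0.089]
ee_rot: [-2.348, -2.042, 0.06]
wrist_force: [0.1, 0.4, -0.2]
width: 0.0546
t19.1 pos [0.5397 0.0743 0.089 ] psi 82.0 tilt 2.76 j6 0.25 w 0.0546 F [ 0.1  0.4 -0.2]
delta tool mm [-3.1  3.5 49.9] twist units [np.float64(0.12), np.float64(-22.38)]
tool z in world (mrad) [-48.  -3.]
```

View pics/c1s.png

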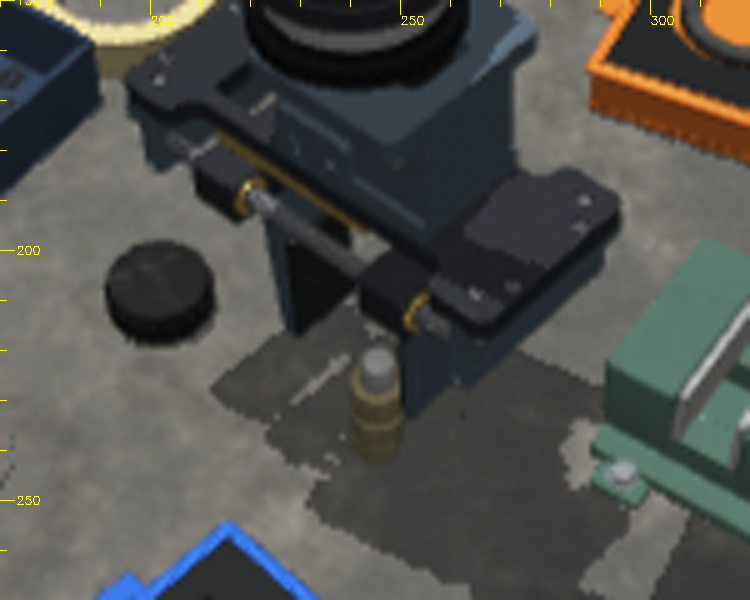

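```bash
python3 -m jog '[[-0.0015,0.002,0.01,0,0.6],[-0.0015,0.001,0.015,0,0.6],[0,0,0.012,0,0.6],[0,0,0.006,0,0.6],[0,0,0.003,0,0.6],[0,0,0.001,0,0.6]]'; python3 - <<'E'
from h import *
plan(.5403,.0706,.022,81.1);tl()
E
```

```text
t: 19.8
ee_pos: [0.5423, 0.0705, 0.0409]
ee_rot: [-2.351, -2.044, 0.052]
wrist_force: [-0.2, -1.0, 0.1]
width: 0.055
t19.8 pos [0.5423 0.0705 0.0409] psi 82.0 tilt 2.42 j6 0.24 w 0.0550 F [-0.2 -1.   0.1]
delta tool mm [-0.2 -1.9  2. ] twist units [np.float64(0.11), np.float64(-22.39)]
tool z in world (mrad) [-42.  -2.]
```

```bash
python3 -m jog '[[0,-0.0018,0.0015,0,0.6],[0,0,0,0,0.3],[0,0,0,0,0.1],[0,0,0,0,0.1],[0,0,0,0,0.1],[0,0,0,0,0.1],[0,0,0,0,0.1]]' 20; python3 - <<'E'
from h import *
plan(.5403,.0706,.022,81.1);tl()
crop(env.capture("scene"),200,180,290,270,6,"c2s.png")
E
```

```text
t: 20.5
ee_pos: [0.5413, 0.071, 0.0408]
ee_rot: [-2.352, -2.046, 0.048]
wrist_force: [0.5, -0.0, -0.3]
width: 0.0189
t20.5 pos [0.5413 0.071  0.0408] psi 82.0 tilt 2.24 j6 0.25 w 0.0189 F [ 0.5 -0.  -0.3]
delta tool mm [-0.5 -0.9  1.8] twist units [np.float64(0.12), np.float64(-22.38)]
tool z in world (mrad) [-39.  -2.]
```

View pics/c2s.png

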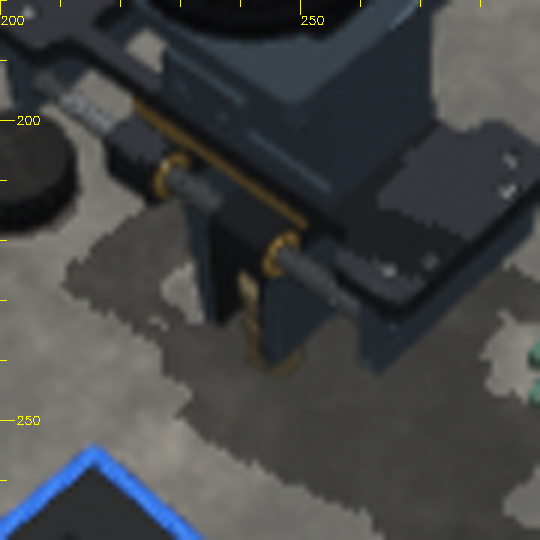

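```bash
python3 -m jog '[[0,0,-0.008,0,0.1],[0,0,-0.02,0,0.1],[0,0,-0.03,0,0.1],[0,0,-0.03,0,0.1],[0,0,-0.018,0,0.1],[0,0,-0.01,0,0.1],[0,0,-0.004,0,0.1]]'; python3 - <<'E'
from h import *
plan(.4236,.2823,.12,81.1);tl()
E
```

```text
t: 21.25
ee_pos: [0.545, 0.0711, 0.1661]
ee_rot: [-2.351, -2.044, 0.053]
wrist_force: [-0.5, -0.4, -0.4]
width: 0.0192
t21.2 pos [0.545  0.0711 0.1661] psi 82.0 tilt 2.46 j6 0.25 w 0.0192 F [-0.5 -0.4 -0.4]
delta tool mm [ 192.5 -148.2   33.7] twist units [np.float64(0.12), np.float64(-22.38)]
tool z in world (mrad) [-43.  -3.]
```

```bash
python3 -m jog '[[0.008,-0.006,0,0.1,0.1],[0.018,-0.014,0,0,0.1],[0.025,-0.02,0,0,0.1],[0.028,-0.022,0,0,0.1],[0.028,-0.022,0,0,0.1],[0.024,-0.018,0,0,0.1],[0.018,-0.014,0,0,0.1],[0.012,-0.009,0,0,0.1],[0.007,-0.005,0,0,0.1],[0.004,-0.002,0,0,0.1],[0.002,0,0,0,0.1]]'; python3 - <<'E'
from h import *
plan(.4236,.2823,.07,81.1);tl()
E
```

```text
t: 22.35
ee_pos: [0.4335, 0.2673, 0.163]
ee_rot: [-2.365, -2.021, 0.076]
wrist_force: [0.7, 0.3, -0.9]
width: 0.0189
t22.4 pos [0.4335 0.2673 0.163 ] psi 81.0 tilt 3.29 j6 0.66 w 0.0189 F [ 0.7  0.3 -0.9]
delta tool mm [14.6 -7.9 76.2] twist units [np.float64(-0.01), np.float64(22.49)]
tool z in world (mrad) [-57.  -9.]
```

```bash
python3 -m jog '[[0.007,-0.006,0.008,0,0.1],[0.006,-0.004,0.018,0,0.1],[0.001,0,0.02,0,0.1],[0,0,0.012,0,0.1],[0,0,0.005,0,0.1],[0,0,0.002,0,0.1]]'; python3 - <<'E'
from h import *
plan(.4236,.2823,.044,81.1);tl()
crop(env.capture("scene"),140,200,340,384,4,"c3s.png")
E
```

```text
t: 22.95
ee_pos: [0.4226, 0.2817, 0.0941]
ee_rot: [-2.371, -2.015, 0.077]
wrist_force: [-0.6, -0.2, -0.9]
width: 0.0189
t22.9 pos [0.4226 0.2817 0.0941] psi 80.8 tilt 3.29 j6 0.70 w 0.0189 F [-0.6 -0.2 -0.9]
delta tool mm [ 1.4  2.7 33. ] twist units [np.float64(-0.04), np.float64(22.46)]
tool z in world (mrad) [-57. -10.]
```

View pics/c3s.png

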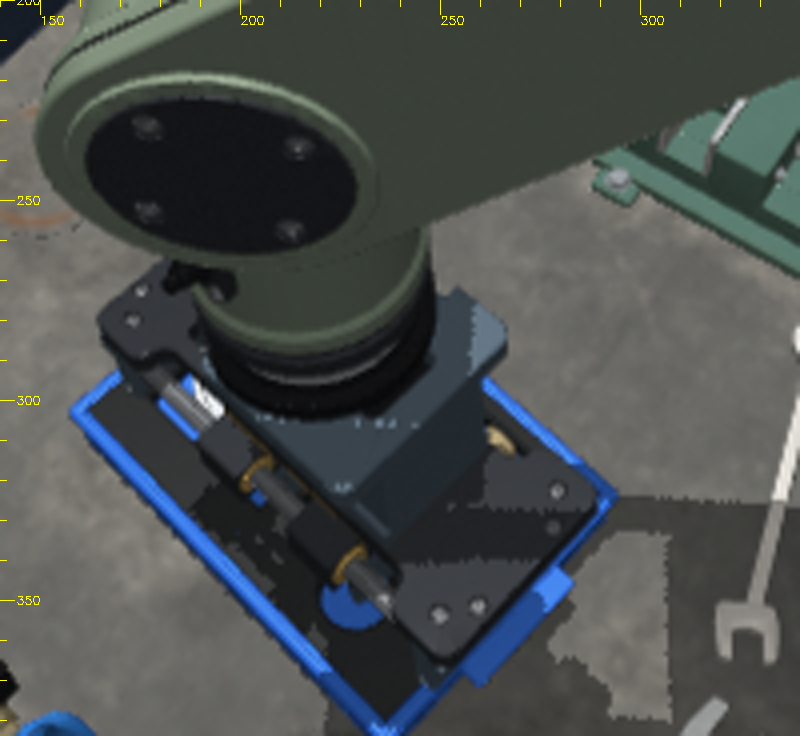

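```bash
python3 -m jog '[[0.001,0.002,0.007,0,0.1],[0,0.001,0.007,0,0.1],[0,0,0.005,0,0.1],[0,0,0.002,0,0.1],[0,0,0,0,0.1]]'; python3 - <<'E'
from h import *
plan(.4236,.2823,.044,81.1);tl()
E
```

```text
t: 23.5
ee_pos: [0.4259, 0.2824, 0.0723]
ee_rot: [-2.372, -2.014, 0.072]
wrist_force: [0.6, 0.3, -0.4]
width: 0.0191
t23.5 pos [0.4259 0.2824 0.0723] psi 80.7 tilt 3.13 j6 0.69 w 0.0191 F [ 0.6  0.3 -0.4]
delta tool mm [-0.2 -1.7 11.4] twist units [np.float64(-0.05), np.float64(22.45)]
tool z in world (mrad) [-54.  -8.]
```

```bash
python3 -m jog '[[0,-0.0018,0.003,0,0.1],[0,0,0.004,0,0.1],[0,0,0.002,0,0.1],[0,0,0,0,0.1]]'; python3 - <<'E'
from h import *
plan(.4236,.2823,.044,81.1);tl()
E
```

```text
t: 23.9
ee_pos: [0.424, 0.283, 0.0633]
ee_rot: [-2.372, -2.015, 0.069]
wrist_force: [0.4, 0.0, -0.9]
width: 0.019
t23.9 pos [0.424  0.283  0.0633] psi 80.7 tilt 3.03 j6 0.70 w 0.0190 F [ 0.4  0.  -0.9]
delta tool mm [-0.7 -0.2  2.3] twist units [np.float64(-0.05), np.float64(22.45)]
tool z in world (mrad) [-52.  -7.]
```

```bash
python3 -m jog '[[0,0,0.002,0,0.1],[0,0,0,0,0.1],[0,0,0,0,0.3],[0,0,0,0,0.45],[0,0,0,0,0.45],[0,0,0,0,0.45]]'; python3 - <<'E'
from h import *
plan(.4236,.2823,.044,81.1);tl()
E
python3 -m jog '[[0,0,-0.01,0,0.45],[0,0,-0.02,0,0.45],[0,0,-0.03,0,0.45],[0,0,-0.03,0,0.45],[0,0,-0.02,0,0.45],[0,0,-0.008,0,0.6]]'; python3 - <<'E'
from h import *
crop(env.capture("scene"),140,200,340,384,4,"c4s.png")
plan(.6605,.066,.12,81.1);tl()
E
```

```text
t: 24.5
ee_pos: [0.4242, 0.2832, 0.0617]
ee_rot: [-2.372, -2.015, 0.068]
wrist_force: [-0.3, -0.4, 0.6]
width: 0.0411
t24.5 pos [0.4242 0.2832 0.0617] psi 80.7 tilt 2.98 j6 0.70 w 0.0411 F [-0.3 -0.4  0.6]
delta tool mm [-1.  -0.4  0.7] twist units [np.float64(-0.05), np.float64(22.45)]
tool z in world (mrad) [-52.  -6.]
t: 25.1
ee_pos: [0.4299, 0.2835, 0.186]
ee_rot: [-2.372, -2.015, 0.071]
wrist_force: [-0.7, 0.2, -0.1]
width: 0.0463
t25.1 pos [0.4303 0.2838 0.1866] psi 80.7 tilt 3.00 j6 0.70 w 0.0503 F [ 0.9 -0.4  1.6]
delta tool mm [-177.   264.6   39. ] twist units [np.float64(-0.05), np.float64(22.45)]
tool z in world (mrad) [-52.  -7.]
```

View pics/c4s.png

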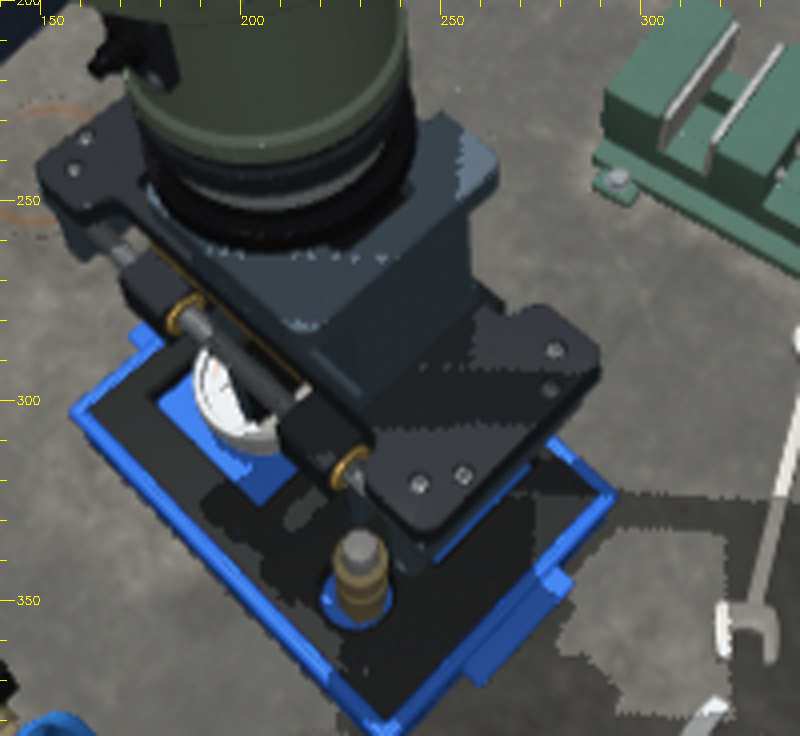

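```bash
python3 -m jog '[[-0.010,0.015,0,0,0.8],[-0.022,0.033,0,0,0.8],[-0.026,0.04,0,0,0.8],[-0.026,0.04,0,0,0.8],[-0.026,0.04,0,0,0.8],[-0.026,0.04,0,0,0.8],[-0.026,0.04,0,0,0.8],[0,0,0,0,0.8],[0,0,0,0,0.8]]'; python3 - <<'E'
from h import *
plan(.6605,.066,.12,81.1);tl()
E
```

```text
t: 26.05
ee_pos: [0.6523, 0.0761, 0.1673]
ee_rot: [-2.363, -2.014, 0.083]
wrist_force: [-0.2, 0.9, 0.1]
width: 0.073
t26.1 pos [0.6523 0.0761 0.1673] psi 80.9 tilt 3.70 j6 0.26 w 0.0730 F [-0.2  0.9  0.1]
delta tool mm [-8.2 11.5 29.8] twist units [np.float64(-0.02), np.float64(22.48)]
tool z in world (mrad) [-64.  -8.]
```

Now I'll try a brisk descent with a hard stop, which earlier tilted the tool outward, to cancel the built-up tilt.

```bash
python3 -m jog '[[-0.004,0.006,0.03,0,0.8],[-0.004,0.004,0.035,0,0.8],[0,0,0,0,0.8],[0,0,0,0,0.8]]'; python3 - <<'E'
from h import *
plan(.6605,.066,.06,81.1);tl()
E
```

```text
t: 26.45
ee_pos: [0.6538, 0.0694, 0.1007]
ee_rot: [-2.358, -2.016, 0.085]
wrist_force: [0.7, 1.1, 1.0]
width: 0.073
t26.4 pos [0.6538 0.0694 0.1007] psi 81.1 tilt 3.82 j6 0.25 w 0.0730 F [0.7 1.1 1. ]
delta tool mm [-1.9  8.6 23.2] twist units [np.float64(-0.0), np.float64(22.5)]
tool z in world (mrad) [-66.  -7.]
```

```bash
python3 -m jog '[[0,0,0,-0.5,0.8],[0,0,0,-1,0.8],[0,0,0,-1,0.8],[0,0,0,-1,0.8],[0,0,0,-1,0.8],[0,0,0,-1,0.8],[0,0,0,-1,0.8],[0,0,0,-1,0.8],[0,0,0,-0.9,0.8],[0,0,0,-0.6,0.8],[0,0,0,-0.2,0.8]]'; python3 - <<'E'
from h import *
plan(.6605,.066,.06,158);tl()
E
```

```text
t: 27.55
ee_pos: [0.6565, 0.0819, 0.1255]
ee_rot: [-0.58, -3.05, 0.013]
wrist_force: [-0.0, -0.7, 0.1]
width: 0.0729
t27.6 pos [0.6565 0.0819 0.1255] psi 158.5 tilt 2.17 j6 -1.09 w 0.0729 F [-0.  -0.7  0.1]
delta tool mm [-11.2 -12.5  48.4] twist units [np.float64(0.06), np.float64(-22.44)]
tool z in world (mrad) [-38.  -2.]
```

```bash
python3 -m jog '[[-0.005,-0.006,0.008,0,0.8],[-0.005,-0.005,0.015,0,0.8],[0,-0.001,0.012,0,0.8],[0,0,0.006,0,0.8],[0,0,0.003,0,0.8]]'; python3 - <<'E'
from h import *
plan(.6605,.066,.012,158);tl()
crop(env.capture("scene"),130,130,280,270,5,"k1s.png")
E
```

```text
t: 28.05
ee_pos: [0.6607, 0.0676, 0.0825]
ee_rot: [-0.58, -3.056, 0.011]
wrist_force: [0.4, 0.2, -0.2]
width: 0.0729
t28.1 pos [0.6607 0.0676 0.0825] psi 158.5 tilt 1.83 j6 -1.11 w 0.0729 F [ 0.4  0.2 -0.2]
delta tool mm [-2.  -0.9 53.4] twist units [np.float64(0.06), np.float64(-22.44)]
tool z in world (mrad) [-32.  -1.]
```

View pics/k1s.png

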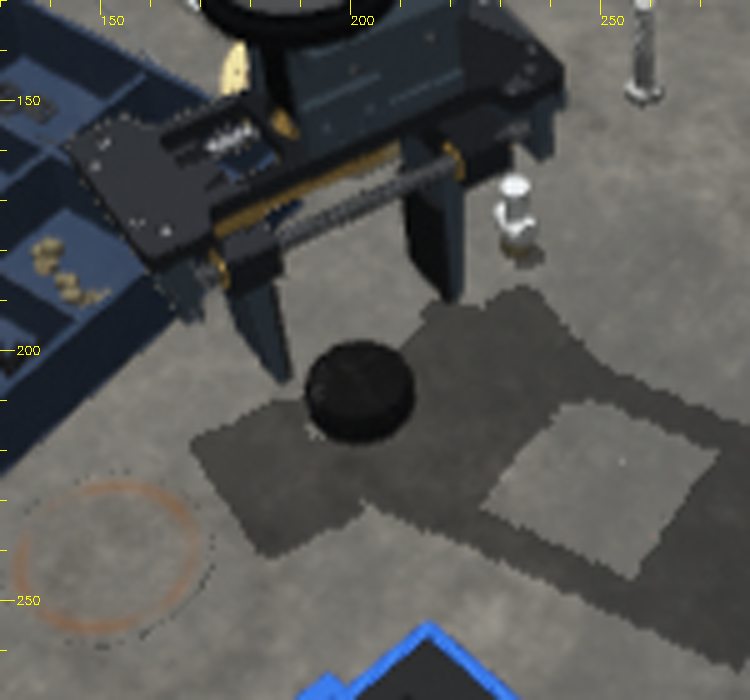

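```bash
python3 -m jog '[[-0.001,-0.001,0.01,0,0.8],[-0.001,0,0.014,0,0.8],[0,0,0.012,0,0.8],[0,0,0.008,0,0.8],[0,0,0.004,0,0.8],[0,0,0.002,0,0.8],[0,0,0,0,0.8]]'; python3 - <<'E'
from h import *
plan(.6605,.066,.012,158);tl()
E
```

```text
t: 28.8
ee_pos: [0.6598, 0.0661, 0.0263]
ee_rot: [-0.579, -3.053, 0.012]
wrist_force: [-0.1, -0.8, -0.9]
width: 0.0732
t28.8 pos [0.6598 0.0661 0.0263] psi 158.5 tilt 2.00 j6 -1.12 w 0.0732 F [-0.1 -0.8 -0.9]
delta tool mm [-0.6  0.2 -2.7] twist units [np.float64(0.06), np.float64(-22.44)]
tool z in world (mrad) [-35.  -1.]
```

```bash
python3 -m jog '[[0,0,-0.002,0,0.7],[0,0,0,0,0.35],[0,0,0,0,0.35],[0,0,0,0,0.35],[0,0,0,0,0.35],[0,0,0,0,0.35],[0,0,0,0,0.35]]' 15; python3 - <<'E'
from h import *
plan(.6605,.066,.012,158);tl()
E
```

```text
t: 29.5
ee_pos: [0.6611, 0.0662, 0.0305]
ee_rot: [-0.58, -3.057, 0.01]
wrist_force: [0.7, -0.2, -0.4]
width: 0.0467
t29.5 pos [0.6611 0.0662 0.0305] psi 158.5 tilt 1.78 j6 -1.12 w 0.0467 F [ 0.7 -0.2 -0.4]
delta tool mm [ 0.4 -0.4  1.6] twist units [np.float64(0.06), np.float64(-22.44)]
tool z in world (mrad) [-31.  -1.]
```

```bash
python3 -m jog '[[0,0,-0.008,0,0.35],[0,0,-0.02,0,0.35],[0,0,-0.03,0,0.35],[0,0,-0.03,0,0.35],[0,0,-0.018,0,0.35],[0,0,-0.01,0,0.35],[0,0,-0.004,0,0.35]]'; python3 - <<'E'
from h import *
plan(.4433,-.2746,.11,158);tl()
crop(env.capture("scene"),130,80,280,220,5,"k2s.png")
E
```

```text
t: 30.2
ee_pos: [0.6643, 0.0662, 0.1562]
ee_rot: [-0.58, -3.054, 0.011]
wrist_force: [-1.0, 0.1, -0.8]
width: 0.046
t30.2 pos [0.6643 0.0662 0.1562] psi 158.5 tilt 1.92 j6 -1.12 w 0.0460 F [-1.   0.1 -0.8]
delta tool mm [  79.7 -397.6   36.8] twist units [np.float64(0.06), np.float64(-22.44)]
tool z in world (mrad) [-33.  -1.]
```

View pics/k2s.png

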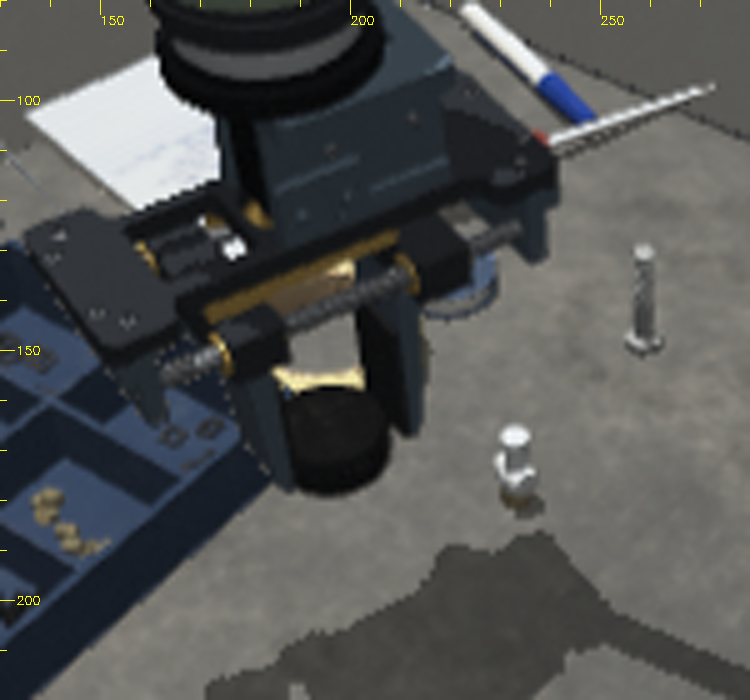

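```bash
python3 -m jog '[[0.002,-0.012,0,0,0.35],[0.005,-0.024,0,0,0.35],[0.007,-0.034,0,0,0.35],[0.008,-0.04,0,0,0.35],[0.008,-0.042,0,0,0.35],[0.008,-0.042,0,0,0.35],[0.008,-0.042,0,0,0.35],[0.008,-0.04,0,0,0.35],[0.007,-0.034,0,0,0.35],[0.005,-0.024,0,0,0.35],[0.003,-0.014,0,0,0.35],[0.001,-0.006,0,0,0.35]]'; python3 - <<'E'
from h import *
plan(.4433,-.2746,.07,158);tl()
E
```

```text
t: 31.45
ee_pos: [0.4472, -0.2508, 0.1502]
ee_rot: [-0.571, -3.025, 0.013]
wrist_force: [0.0, -0.3, 0.6]
width: 0.0466
t31.4 pos [ 0.4472 -0.2508  0.1502] psi 158.6 tilt 3.65 j6 -1.70 w 0.0466 F [ 0.  -0.3  0.6]
delta tool mm [ -8.9 -22.4  63.2] twist units [np.float64(0.07), np.float64(-22.43)]
tool z in world (mrad) [-64.   4.]
```

```bash
python3 -m jog '[[-0.003,-0.009,0.006,0,0.35],[-0.004,-0.01,0.012,0,0.35],[-0.001,-0.003,0.014,0,0.35],[0,0,0.012,0,0.35],[0,0,0.008,0,0.35],[0,0,0.004,0,0.35],[0,0,0.001,0,0.35]]'; python3 - <<'E'
from h import *
plan(.4433,-.2746,.0335,158);tl()
crop(env.capture("scene"),250,100,420,230,4,"k3s.png")
E
```

```text
t: 32.15
ee_pos: [0.4417, -0.2751, 0.0848]
ee_rot: [-0.567, -3.02, 0.009]
wrist_force: [-0.5, -0.6, -0.0]
width: 0.0465
t32.1 pos [ 0.4417 -0.2751  0.0848] psi 158.7 tilt 3.96 j6 -1.74 w 0.0465 F [-0.5 -0.6 -0. ]
delta tool mm [-3.5  1.7 34.2] twist units [np.float64(0.09), np.float64(-22.41)]
tool z in world (mrad) [-69.   7.]
```

View pics/k3s.png

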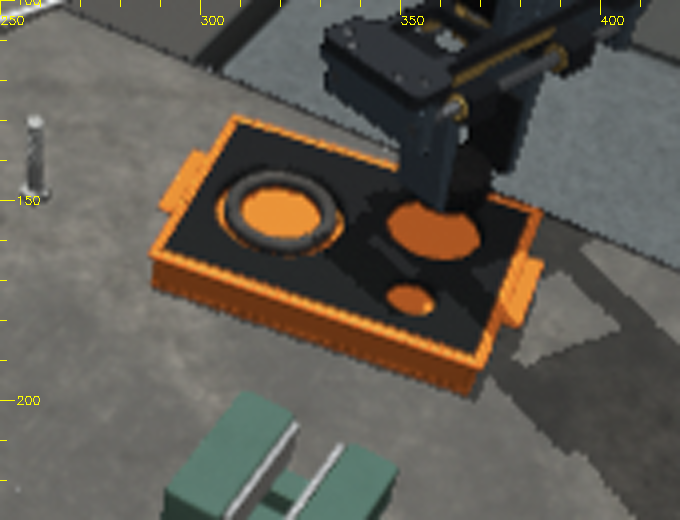

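```bash
python3 - <<'E'
from h import *
print(proj("scene",(.4417,-.2751,.065)),proj("scene",(.4438,-.2753,.03)),proj("scene",(.4298,-.2127,.03)))
for p,z in(((434,231),.027),((410,299),.027),((277,212),.031)):
    print(back("scene",((p[0]+.5)/4-.5+250,(p[1]+.5)/4-.5+100),z))
crop(env.capture("top"),305,180,385,275,6,"k3t.png")
E
```

```text
[362.31212733 144.32051024] [358.42846049 154.53459409] [352.63667439 171.90360419]
[ 0.44094381 -0.26886036  0.027     ]
[ 0.42803927 -0.20758353  0.027     ]
[ 0.52608311 -0.22352761  0.031     ]
```

View pics/k3t.png

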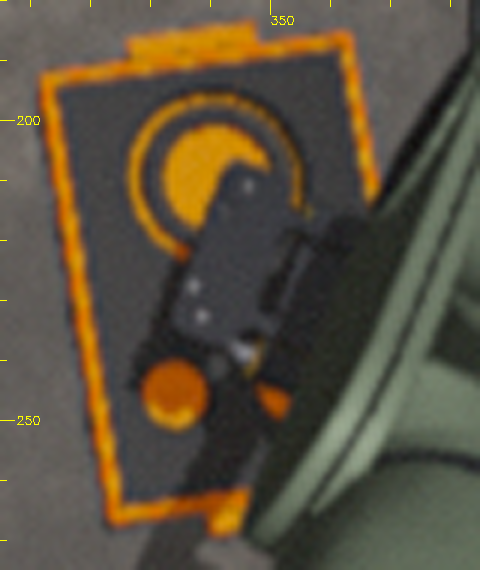

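```bash
python3 - <<'E'
from h import *
plan(.4444,-.273,.0335,158)
E
python3 -m jog '[[-0.002,-0.001,0.007,0,0.35],[-0.0015,0,0.008,0,0.35],[0,0,0.005,0,0.35],[0,0,0.002,0,0.35],[0,0,0,0,0.35]]'; python3 - <<'E'
from h import *
plan(.4444,-.273,.0335,158);tl()
E
```

```text
t32.2 pos [ 0.442  -0.2753  0.0855] psi 158.7 tilt 3.90 j6 -1.74 w 0.0460 F [1.2 0.4 0.3]
delta tool mm [-3.7  3.7 34.8] twist units [np.float64(0.09), np.float64(-22.41)]
t: 32.75
ee_pos: [0.4446, -0.2779, 0.0626]
ee_rot: [-0.567, -3.024, 0.011]
wrist_force: [-0.1, 0.1, -0.1]
width: 0.0464
t32.8 pos [ 0.4446 -0.2779  0.0626] psi 158.7 tilt 3.75 j6 -1.74 w 0.0464 F [-0.1  0.1 -0.1]
delta tool mm [ 1.2  4.7 12.1] twist units [np.float64(0.09), np.float64(-22.41)]
tool z in world (mrad) [-65.   5.]
```

```bash
python3 -m jog '[[0.001,0.003,0,0,0.35],[0,0.002,0,0,0.35],[0,0,0.001,0,0.35]]'; python3 - <<'E'
from h import *
plan(.4444,-.273,.0335,158);tl()
crop(env.capture("scene"),320,110,400,190,7,"k4s.png")
E
```

```text
t: 33.05
ee_pos: [0.4457, -0.2725, 0.0619]
ee_rot: [-0.567, -3.025, 0.012]
wrist_force: [-0.6, -0.3, 0.1]
width: 0.046
t33.0 pos [ 0.4457 -0.2725  0.0619] psi 158.7 tilt 3.70 j6 -1.73 w 0.0460 F [-0.6 -0.3  0.1]
delta tool mm [ 0.3 -0.7 11.5] twist units [np.float64(0.09), np.float64(-22.41)]
tool z in world (mrad) [-64.   4.]
```

View pics/k4s.png

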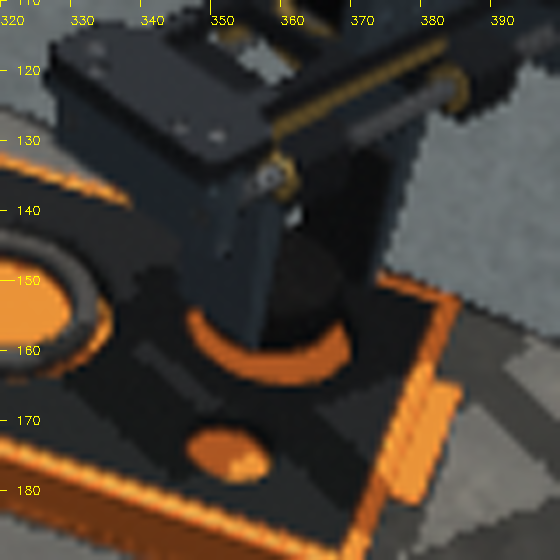

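```bash
python3 -m jog '[[0,-0.0005,0.003,0,0.35],[0,0,0.003,0,0.35],[0,0,0.001,0,0.35],[0,0,0,0,0.35]]'; python3 - <<'E'
from h import *
plan(.4444,-.273,.0335,158);tl()
crop(env.capture("scene"),320,110,400,190,7,"k5s.png")
E
```

```text
t: 33.5
ee_pos: [0.4449, -0.2731, 0.0543]
ee_rot: [-0.567, -3.025, 0.012]
wrist_force: [0.2, 0.1, -0.8]
width: 0.0463
t33.5 pos [ 0.4449 -0.2731  0.0543] psi 158.7 tilt 3.71 j6 -1.73 w 0.0463 F [ 0.2  0.1 -0.8]
delta tool mm [ 0.2 -0.   3.8] twist units [np.float64(0.09), np.float64(-22.41)]
tool z in world (mrad) [-65.   4.]
```

View pics/k5s.png

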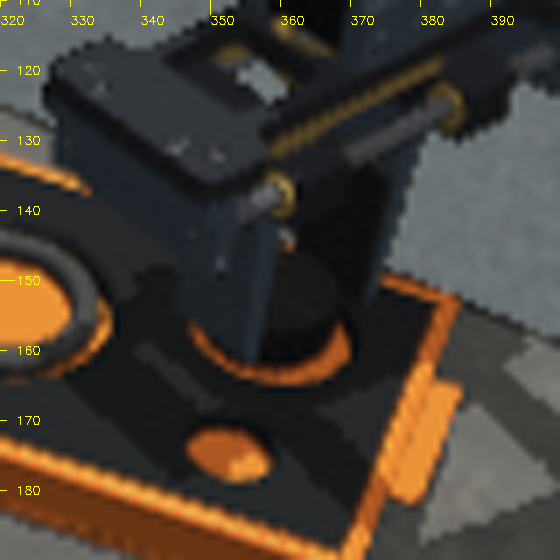

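```bash
python3 -m jog '[[0,0,0.002,0,0.35],[0,0,0.001,0,0.35],[0,0,0,0,0.35],[0,0,0,0,0.6],[0,0,0,0,0.68],[0,0,0,0,0.68],[0,0,0,0,0.68]]'; python3 - <<'E'
from h import *
plan(.4444,-.273,.0335,158);tl()
E
```

```text
t: 34.25
ee_pos: [0.4449, -0.2733, 0.0513]
ee_rot: [-0.567, -3.025, 0.012]
wrist_force: [-1.1, 0.6, 0.1]
width: 0.0622
t34.2 pos [ 0.4449 -0.2733  0.0513] psi 158.7 tilt 3.67 j6 -1.73 w 0.0622 F [-1.1  0.6  0.1]
delta tool mm [0.6 0.1 0.9] twist units [np.float64(0.09), np.float64(-22.41)]
tool z in world (mrad) [-64.   4.]
```

```bash
python3 -m jog '[[0,0,-0.01,0,0.68],[0,0,-0.02,0,0.68],[0,0,-0.03,0,0.68],[0,0,-0.03,0,0.68],[0,0,-0.02,0,0.68],[0,0,-0.01,0,0.68]]'; python3 - <<'E'
from h import *
plan(.664,-.0535,.12,158);tl()
crop(env.capture("scene"),280,100,410,210,6,"k6s.png")
E
```

```text
t: 34.85
ee_pos: [0.4522, -0.2733, 0.1773]
ee_rot: [-0.567, -3.023, 0.011]
wrist_force: [0.2, 0.6, 0.1]
width: 0.0622
t34.9 pos [ 0.4522 -0.2733  0.1773] psi 158.7 tilt 3.79 j6 -1.73 w 0.0622 F [0.2 0.6 0.1]
delta tool mm [-120.   282.2   27.4] twist units [np.float64(0.09), np.float64(-22.41)]
tool z in world (mrad) [-66.   5.]
```

View pics/k6s.png

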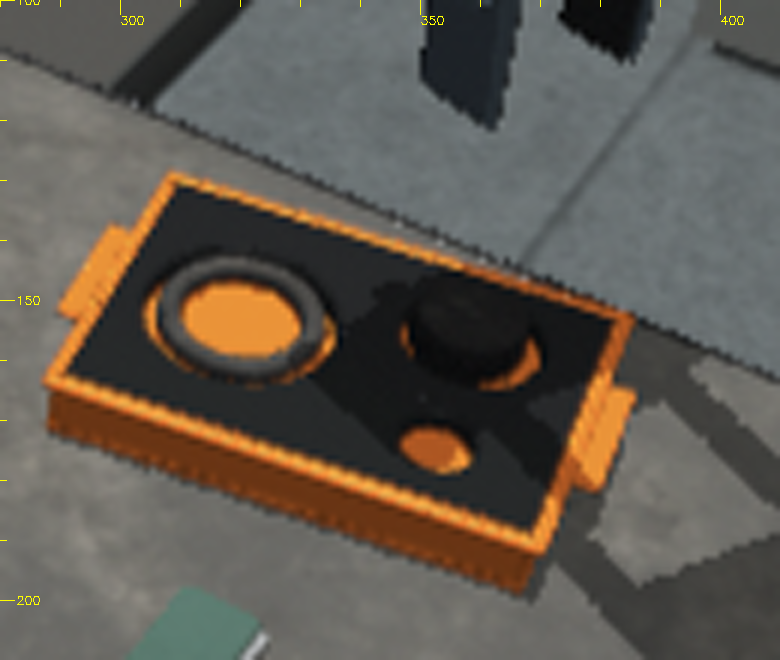

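```bash
python3 -m jog '[[-0.004,0.01,0,0,0.6],[-0.009,0.022,0,0,0.5],[-0.014,0.032,0,0,0.5],[-0.015,0.036,0,0,0.5],[-0.015,0.036,0,0,0.5],[-0.015,0.036,0,0,0.5],[-0.014,0.032,0,0,0.5],[-0.011,0.026,0,0,0.5],[-0.008,0.018,0,0,0.5],[-0.004,0.01,0,0,0.5],[-0.002,0.004,0,0.09,0.5]]'; python3 - <<'E'
from h import *
plan(.664,-.0528,.07,158);tl()
E
```

```text
t: 36.0
ee_pos: [0.6544, -0.0539, 0.1507]
ee_rot: [-0.585, -2.998, 0.009]
wrist_force: [0.2, 0.0, -0.6]
width: 0.0457
t36.0 pos [ 0.6544 -0.0539  0.1507] psi 157.9 tilt 4.99 j6 -1.29 w 0.0457 F [ 0.2  0.  -0.6]
delta tool mm [-13.8   6.   62.7] twist units [np.float64(-0.02), np.float64(22.48)]
tool z in world (mrad) [-86.  11.]
```

```bash
python3 -m jog '[[-0.006,0.003,0.008,0,0.5],[-0.006,0.003,0.014,0,0.5],[-0.001,0,0.014,0,0.5],[0,0,0.01,0,0.5],[0,0,0.006,0,0.5],[0,0,0.003,0,0.5],[0,0,0.001,0,0.5]]'; python3 - <<'E'
from h import *
plan(.664,-.0528,.0135,158);tl()
crop(env.capture("scene"),180,110,300,220,6,"v1s.png")
E
```

```text
t: 36.7
ee_pos: [0.6618, -0.0557, 0.0865]
ee_rot: [-0.591, -2.991, 0.011]
wrist_force: [-0.7, 0.5, -0.3]
width: 0.0454
t36.7 pos [ 0.6618 -0.0557  0.0865] psi 157.6 tilt 5.31 j6 -1.28 w 0.0454 F [-0.7  0.5 -0.3]
delta tool mm [-5.9  4.9 55.6] twist units [np.float64(-0.05), np.float64(22.45)]
tool z in world (mrad) [-92.  11.]
```

View pics/v1s.png

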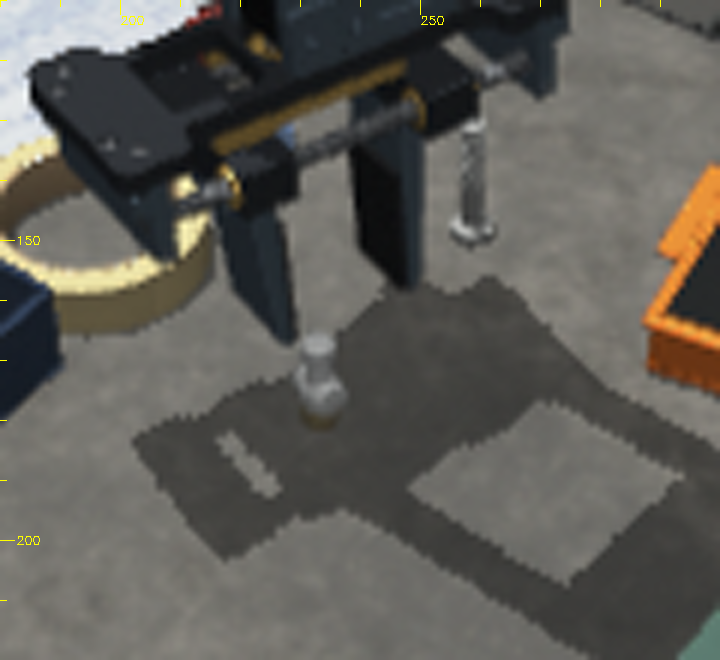

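```bash
python3 -m jog '[[-0.003,0.003,0.004,0,0.5],[-0.003,0.002,0.008,0,0.5],[0,0,0.003,0,0.5],[0,0,0,0,0.5]]'; python3 - <<'E'
from h import *
plan(.664,-.0528,.0135,158);tl()
crop(env.capture("scene"),200,130,270,200,8,"v2s.png")
E
```

```text
t: 37.15
ee_pos: [0.6695, -0.053, 0.0712]
ee_rot: [-0.591, -2.995, 0.011]
wrist_force: [-1.1, -0.6, 0.2]
width: 0.0458
t37.1 pos [ 0.6695 -0.053   0.0712] psi 157.6 tilt 5.11 j6 -1.28 w 0.0458 F [-1.1 -0.6  0.2]
delta tool mm [ 1.6 -0.9 41. ] twist units [np.float64(-0.05), np.float64(22.45)]
tool z in world (mrad) [-88.  10.]
```

View pics/v2s.png

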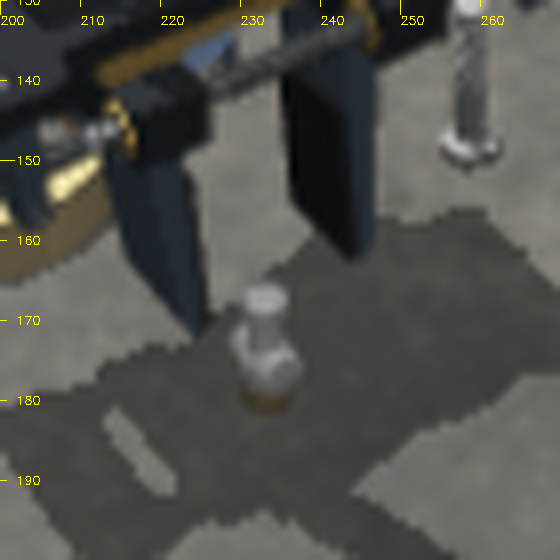

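```bash
python3 -m jog '[[0.001,-0.001,0.008,0,0.5],[0,0,0.012,0,0.5],[0,0,0.01,0,0.5],[0,0,0.005,0,0.5],[0,0,0.002,0,0.5],[0,0,0,0,0.5]]'; python3 - <<'E'
from h import *
plan(.664,-.0528,.0135,158);tl()
crop(env.capture("scene"),200,130,270,200,8,"v3s.png")
E
```

```text
t: 37.8
ee_pos: [0.6639, -0.0531, 0.0307]
ee_rot: [-0.591, -2.994, 0.011]
wrist_force: [-0.9, -0.8, 0.1]
width: 0.0454
t37.8 pos [ 0.6639 -0.0531  0.0307] psi 157.6 tilt 5.18 j6 -1.28 w 0.0454 F [-0.9 -0.8  0.1]
delta tool mm [-0.   0.3  0.2] twist units [np.float64(-0.05), np.float64(22.45)]
tool z in world (mrad) [-90.  11.]
```

View pics/v3s.png

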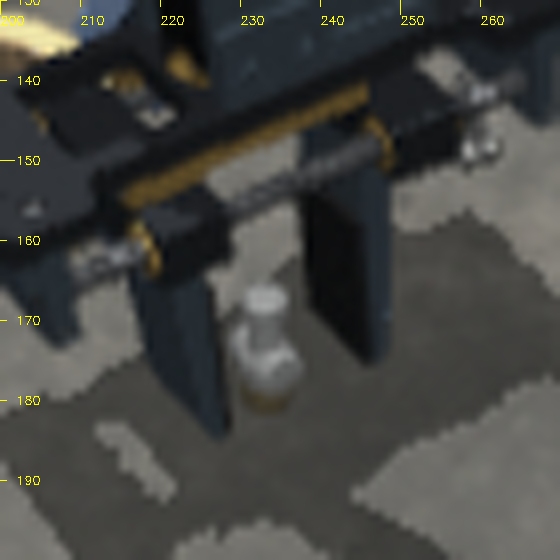

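```bash
python3 -m jog '[[0,0,0,0,0.3],[0,0,0,0,0.2],[0,0,0,0,0.05],[0,0,0,0,0.05],[0,0,0,0,0.05],[0,0,0,0,0.05],[0,0,0,0,0.05]]' 15; python3 - <<'E'
from h import *
plan(.664,-.0528,.0135,158);tl()
E
```

```text
t: 38.55
ee_pos: [0.6651, -0.0532, 0.0325]
ee_rot: [-0.592, -2.997, 0.01]
wrist_force: [0.3, -0.8, -1.5]
width: 0.0148
t38.5 pos [ 0.6651 -0.0532  0.0325] psi 157.6 tilt 4.99 j6 -1.28 w 0.0148 F [ 0.3 -0.8 -1.5]
delta tool mm [1. 0. 2.] twist units [np.float64(-0.05), np.float64(22.45)]
tool z in world (mrad) [-86.  10.]
```

```bash
python3 -m jog '[[0,0,-0.006,0,0.05],[0,0,-0.018,0,0.05],[0,0,-0.03,0,0.05],[0,0,-0.03,0,0.05],[0,0,-0.018,0,0.05],[0,0,-0.01,0,0.05],[0,0,-0.004,0,0.05]]' 20; python3 - <<'E'
from h import *
plan(.4295,-.2107,.11,158);tl()
crop(env.capture("scene"),180,70,300,190,6,"v4s.png")
E
```

```text
t: 39.25
ee_pos: [0.6746, -0.0544, 0.1524]
ee_rot: [-0.591, -2.993, 0.011]
wrist_force: [0.1, -0.2, -0.3]
width: 0.0146
t39.2 pos [ 0.6746 -0.0544  0.1524] psi 157.6 tilt 5.20 j6 -1.28 w 0.0146 F [ 0.1 -0.2 -0.3]
delta tool mm [ 164.1 -236.9   45.7] twist units [np.float64(-0.05), np.float64(22.45)]
tool z in world (mrad) [-90.  11.]
```

View pics/v4s.png

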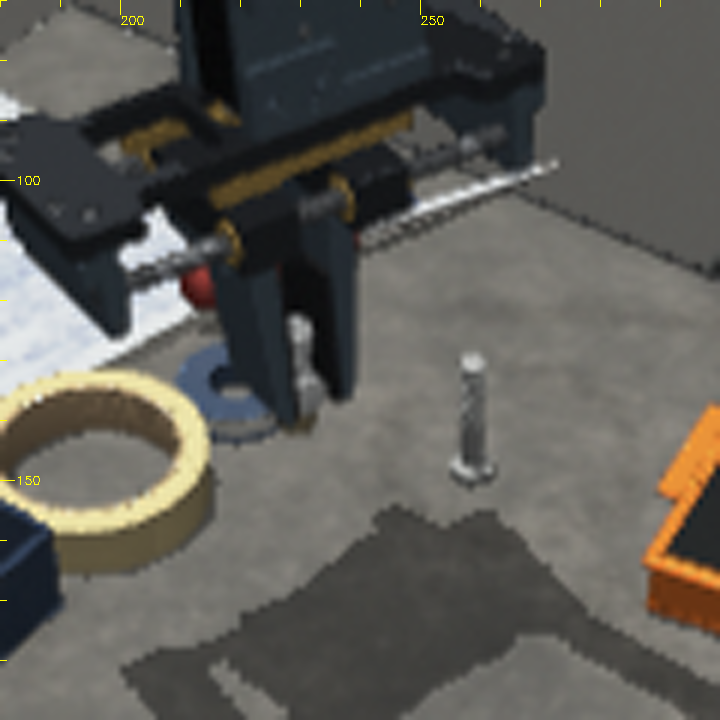

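```bash
python3 -m jog '[[0.006,-0.008,0,0,0.05],[0.012,-0.017,0,0,0.05],[0.016,-0.023,0,0,0.05],[0.016,-0.023,0,0,0.05],[0.016,-0.023,0,0,0.05],[0.016,-0.023,0,0,0.05],[0.016,-0.023,0,0,0.05],[0.016,-0.023,0,0,0.05],[0.014,-0.02,0,0,0.05],[0.011,-0.016,0,0,0.05],[0.008,-0.011,0,0,0.05],[0.005,-0.007,0,0,0.05]]'; python3 - <<'E'
from h import *
plan(.4295,-.2107,.09,158);tl()
E
```

```text
t: 40.5
ee_pos: [0.4285, -0.2013, 0.1599]
ee_rot: [-0.582, -2.963, 0.01]
wrist_force: [0.5, 0.2, 0.0]
width: 0.0143
t40.5 pos [ 0.4285 -0.2013  0.1599] psi 157.7 tilt 6.99 j6 -1.60 w 0.0143 F [0.5 0.2 0. ]
delta tool mm [-10.8  -6.8  52.3] twist units [np.float64(-0.04), np.float64(22.46)]
tool z in world (mrad) [-120.   17.]
```

```bash
python3 -m jog '[[-0.005,-0.003,0.006,0,0.05],[-0.005,-0.003,0.012,0,0.05],[-0.004,-0.001,0.014,0,0.05],[-0.001,0,0.012,0,0.05],[0,0,0.008,0,0.05],[0,0,0.004,0,0.05],[0,0,0.001,0,0.05]]'; python3 - <<'E'
from h import *
plan(.4318,-.2112,.0355,158);tl()
crop(env.capture("scene"),300,110,400,200,7,"v5s.png")
E
```

```text
t: 41.2
ee_pos: [0.4352, -0.2129, 0.0943]
ee_rot: [-0.58, -2.962, 0.007]
wrist_force: [-0.5, -0.1, -0.5]
width: 0.0145
t41.2 pos [ 0.4352 -0.2129  0.0943] psi 157.8 tilt 7.06 j6 -1.61 w 0.0145 F [-0.5 -0.1 -0.5]
delta tool mm [-1.2  1.5 41.9] twist units [np.float64(-0.03), np.float64(22.47)]
tool z in world (mrad) [-121.   19.]
```

View pics/v5s.png

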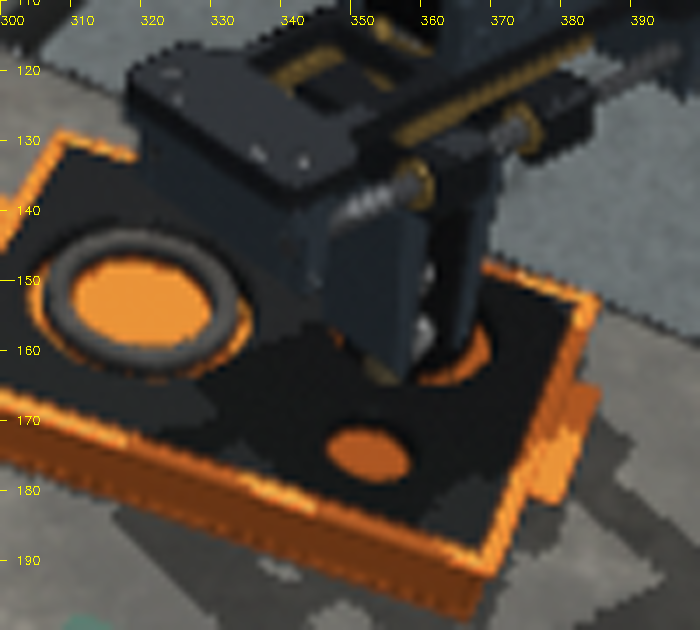

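```bash
python3 -m jog '[[-0.001,0.001,0.008,0,0.05],[0,0,0.01,0,0.05],[0,0,0.006,0,0.05],[0,0,0.003,0,0.05],[0,0,0.001,0,0.05]]'; python3 - <<'E'
from h import *
plan(.4318,-.2112,.0355,158);tl()
crop(env.capture("scene"),320,120,400,200,8,"v6s.png")
E
```

```text
t: 41.75
ee_pos: [0.4339, -0.2119, 0.0649]
ee_rot: [-0.58, -2.965, 0.008]
wrist_force: [-0.2, 0.3, -1.2]
width: 0.0143
t41.8 pos [ 0.4339 -0.2119  0.0649] psi 157.8 tilt 6.91 j6 -1.61 w 0.0143 F [-0.2  0.3 -1.2]
delta tool mm [ 0.7  0.2 12.6] twist units [np.float64(-0.03), np.float64(22.47)]
tool z in world (mrad) [-119.   18.]
```

View pics/v6s.png

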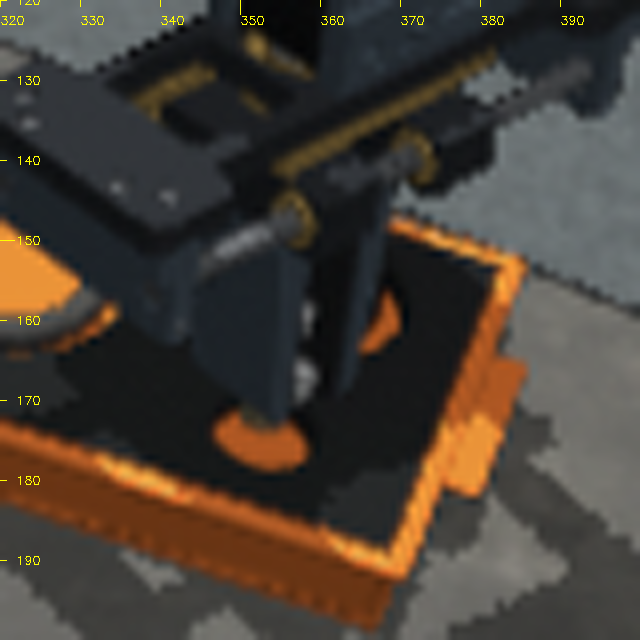

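```bash
python3 - <<'E'
from h import *
crop(env.capture("top"),305,180,385,275,6,"v6t.png")
th=np.radians(9)
def nest(dx,dy): 
    return [(.4298+dx+.015*np.cos(q),-.2127+dy+.015*np.sin(q),.03) for q in np.linspace(0,6.3,40)]
im=cv2.imread("pics/v6s.png")
p=env.sense()["ee_pos"]
def dr(P,c): cv2.polylines(im,[np.array([(proj("scene",X)-(320,120)+.5)*8 for X in P]).astype(int)],False,c,1)
dr(nest(0,0),(0,255,0)); dr(nest(-.001,.004),(255,255,0))
R=Ro.from_rotvec(env.sense()["ee_rot"]).as_matrix()
b=p+R@np.array([.0013,0,0.0325]); dr([b+[.006*np.cos(q),.006*np.sin(q),0] for q in np.linspace(0,6.3,30)],(0,0,255)); print(b)
cv2.imwrite("pics/v6o.png",im)
E
```

```text
[ 0.42901107 -0.21091556  0.03314353]
```

View pics/v6o.png

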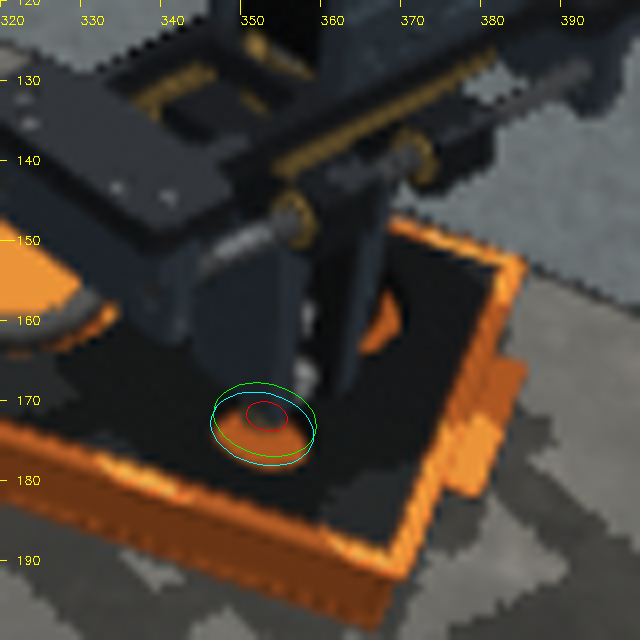

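View pics/v6t.png

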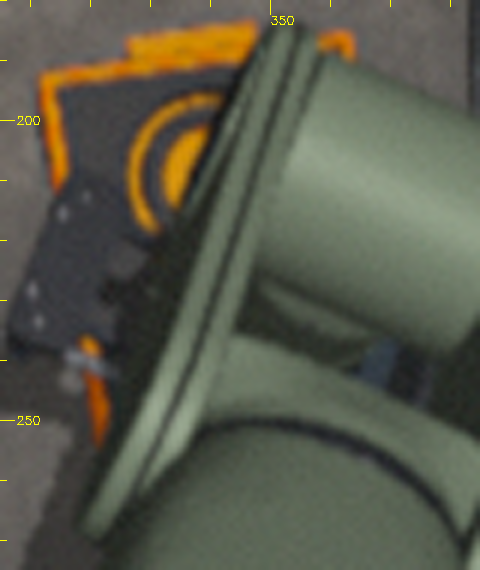

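```bash
python3 -m jog '[[0,0.0015,0.003,0,0.05],[0,0,0.004,0,0.05],[0,0,0.002,0,0.05],[0,0,0,0,0.05]]'; python3 - <<'E'
from h import *
plan(.4318,-.2095,.0355,158);tl()
crop(env.capture("scene"),320,120,400,200,8,"v7s.png")
E
```

```text
t: 42.25
ee_pos: [0.4341, -0.2106, 0.0562]
ee_rot: [-0.58, -2.967, 0.009]
wrist_force: [-0.0, -0.3, 0.3]
width: 0.0144
t42.2 pos [ 0.4341 -0.2106  0.0562] psi 157.8 tilt 6.78 j6 -1.61 w 0.0144 F [-0.  -0.3  0.3]
delta tool mm [2.1 0.3 4. ] twist units [np.float64(-0.03), np.float64(22.47)]
tool z in world (mrad) [-117.   17.]
```

View pics/v7s.png

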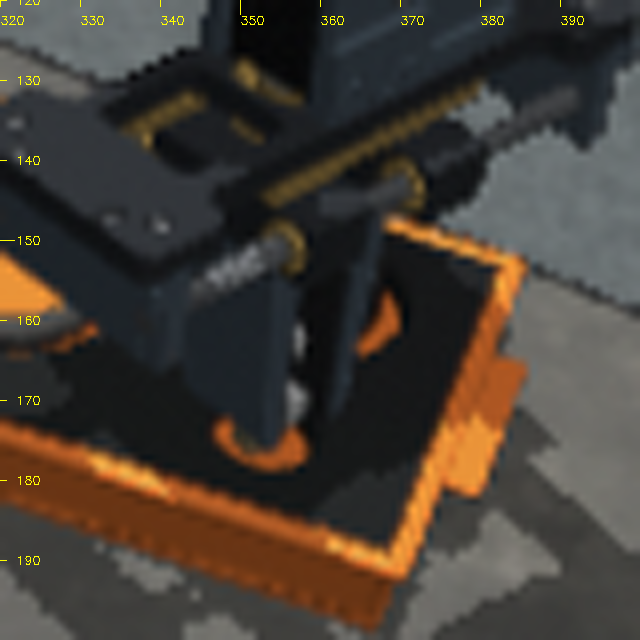

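```bash
python3 -m jog '[[0.001,0,0.002,0,0.05],[0,0,0.0015,0,0.05],[0,0,0,0,0.05],[0,0,0,0,0.15],[0,0,0,0,0.25],[0,0,0,0,0.35],[0,0,0,0,0.35],[0,0,0,0,0.35]]'; python3 - <<'E'
from h import *
plan(.4318,-.2095,.0355,158);tl()
crop(env.capture("scene"),320,120,400,200,8,"v8s.png")
E
```

```text
t: 43.1
ee_pos: [0.4332, -0.2104, 0.0532]
ee_rot: [-0.581, -2.969, 0.01]
wrist_force: [-0.0, 0.1, -0.1]
width: 0.0314
t43.1 pos [ 0.4332 -0.2104  0.0532] psi 157.8 tilt 6.70 j6 -1.61 w 0.0314 F [-0.   0.1 -0.1]
delta tool mm [1.5 0.4 0.8] twist units [np.float64(-0.03), np.float64(22.47)]
tool z in world (mrad) [-116.   16.]
```

View pics/v8s.png

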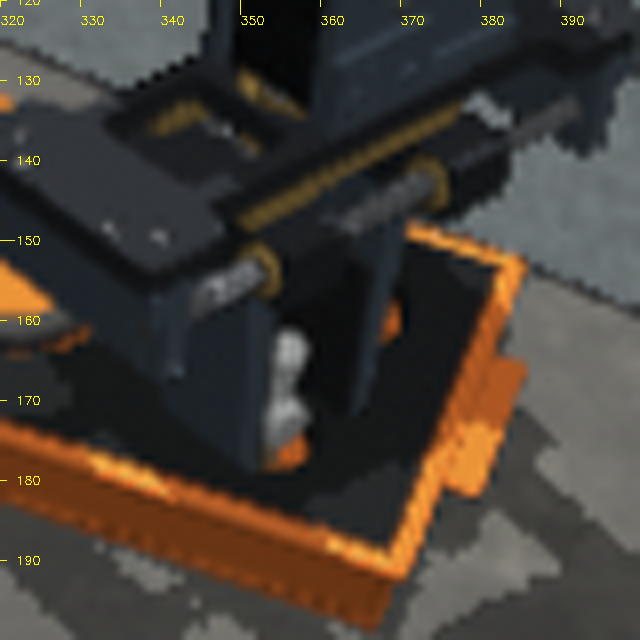

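```bash
python3 -m jog '[[0,0,-0.008,0,0.35],[0,0,-0.015,0,0.4],[0,0,-0.025,0,0.4],[0,0,-0.03,0,0.4],[0,0,-0.025,0,0.4],[0,0,-0.015,0,0.4],[0.003,0.015,0,0,0.4],[0.006,0.03,0,0,0.4],[0.006,0.035,0,0,0.4],[0.006,0.035,0,0,0.4],[0.005,0.025,0,0,0.4],[0.003,0.015,0,0,0.4]]'; python3 - <<'E'
from h import *
plan(.4318,-.2095,.0355,158)
t=env.capture("top");crop(t,130,150,390,280,3,"e1t.png")
s=env.capture("scene");cv2.imwrite("pics/e1s.png",s)
crop(s,270,100,410,210,5,"e1so.png")
crop(t,305,180,385,275,6,"e1to.png")
crop(t,130,180,210,275,6,"e1tb.png")
E
```

```text
t: 44.35
ee_pos: [0.478, -0.0491, 0.1747]
ee_rot: [-0.588, -2.965, 0.006]
wrist_force: [1.0, -0.6, 0.2]
width: 0.0365
t44.4 pos [ 0.478  -0.0491  0.1747] psi 157.5 tilt 6.83 j6 -1.31 w 0.0365 F [ 1.  -0.6  0.2]
delta tool mm [ -32.8 -162.6  123.7] twist units [np.float64(-0.07), np.float64(22.43)]
```

View pics/e1t.png

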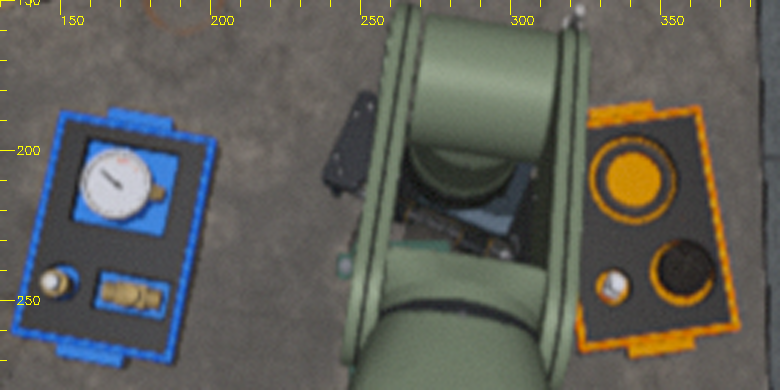

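View pics/e1s.png

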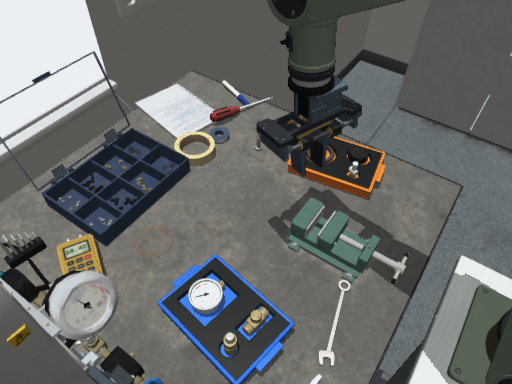

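View pics/e1so.png

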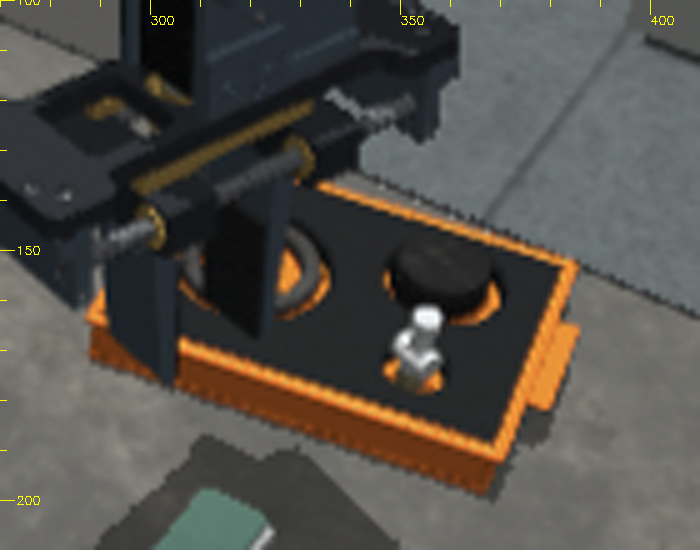

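View pics/e1to.png

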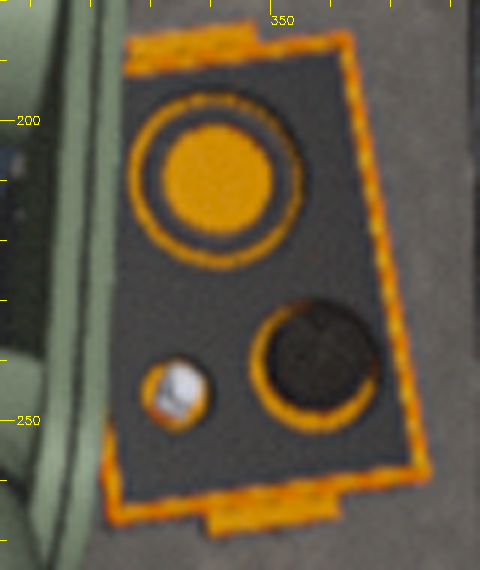

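View pics/e1tb.png

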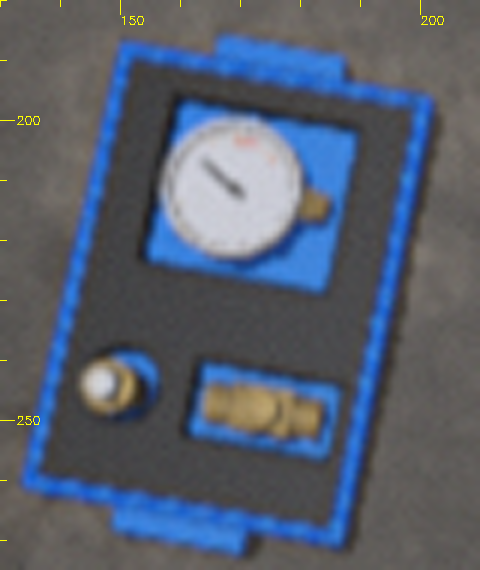

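```bash
python3 - <<'E'
from h import *
def tf(p,o,z,c,th):
    w=back("top",((p[0]+.5)/6-.5+o[0],(p[1]+.5)/6-.5+o[1]),z)[:2]; t=np.radians(th);R=np.array([[np.cos(t),-np.sin(t)],[np.sin(t),np.cos(t)]])
    return (R.T@(w-np.array(c))*1000).round(1)
O=(305,180);oc=((.4845,-.2385),9.0)
B=(130,180);bc=((.4676,.2362),-8.92)
print("knob top",tf((322,356),O,.042,*oc),"valve top",tf((182,381),O,.065,*oc),"ring",tf((217,180),O,.031,*oc))
print("knob edges L/R/T/B",[tf(p,O,.036,*oc) for p in((266,356),(378,358),(322,298),(322,414))])
print("gauge case",tf((231,187),B,.05,*bc),"stem",tf((329,208),B,.035,*bc))
print("tee branch",tf((260,409),B,.055,*bc),"run ends",tf((203,401),B,.031,*bc),tf((324,420),B,.031,*bc))
print("coupler nose",tf((99,382),B,.08,*bc))
E
```

```text
knob top [-42.7 -30.6] valve top [-45.9  37.4] ring [42.8  0.3]
knob edges L/R/T/B [array([-39. ,  -7.1]), array([-46.8, -56.8]), array([-16.8, -36.5]), array([-67.9, -27.5])]
gauge case [43.7  4.9] stem [ 43.5 -37.4]
tee branch [-50.4 -28.7] run ends [-50.8   1.2] [-49.7 -53.6]
coupler nose [-51.7  37.2]
```

```bash
python3 - <<'E'
from h import *
T=lambda x,y:((x+.5)/6-.5+305,(y+.5)/6-.5+180)
S=lambda x,y:((x+.5)/5-.5+270,(y+.5)/5-.5+100)
for n,t,s,z in(("valve",T(182,381),S(427,315),.065),("knob",T(322,356),S(440,268),.042)):
    for dz in(-.005,0,.005,.01): print(n,z+dz,back("top",t,z+dz)[:2].round(4),back("scene",s,z+dz)[:2].round(4))
s=cv2.imread("pics/e1s.png")
cv2.imwrite("pics/vz.png",cv2.resize(s[145:190,335:380],None,fx=12,fy=12,interpolation=cv2.INTER_CUBIC))
b=cv2.resize(s[255:384,155:300],None,fx=5,fy=5,interpolation=cv2.INTER_CUBIC);cv2.imwrite("pics/bz.png",b[:600])
E
```

```text
valve 0.060000000000000005 [ 0.4336 -0.2096] [ 0.4307 -0.2132]
valve 0.065 [ 0.4333 -0.2088] [ 0.4294 -0.208 ]
valve 0.07 [ 0.433  -0.2079] [ 0.4281 -0.2027]
valve 0.075 [ 0.4327 -0.207 ] [ 0.4267 -0.1975]
knob 0.037000000000000005 [ 0.4475 -0.2765] [ 0.4456 -0.2708]
knob 0.042 [ 0.4471 -0.2754] [ 0.4442 -0.2653]
knob 0.047 [ 0.4468 -0.2743] [ 0.4428 -0.2599]
knob 0.052000000000000005 [ 0.4464 -0.2732] [ 0.4414 -0.2544]
```

View pics/vz.png

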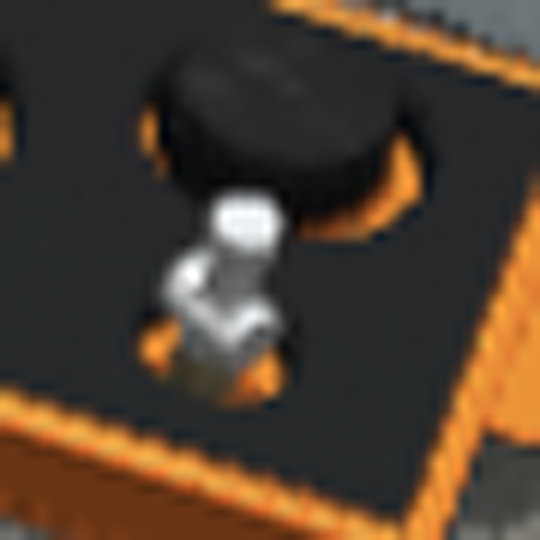

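View pics/bz.png

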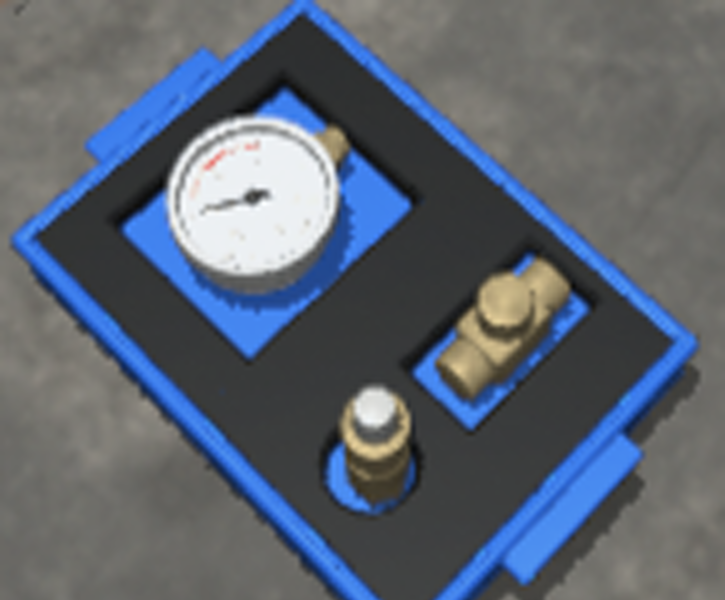

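```bash
python3 - <<'E'
from h import *
th=np.radians(9);R=np.array([[np.cos(th),-np.sin(th)],[np.sin(th),np.cos(th)]]);c=np.array([.4845,-.2385])
for p,m in(((175,175),(.1,-.07)),((633,317),(-.1,-.07)),((545,550),(-.1,.07)),((47,383),(.1,.07))):
    u=((p[0]+.5)/6-.5+280,(p[1]+.5)/6-.5+100); X=c+R@np.array(m)
    print(u,proj("scene",(*X,.03)),(back("scene",u,.03)[:2]-X)*1000)
for n in("scene",):
  for X in((.432,-.2095),(.664,-.053)):
    a=proj(n,(*X,.02));b=proj(n,(*X,.065));print(a,b,np.degrees(np.arctan2(b[0]-a[0],a[1]-b[1])))
E
```

```text
(308.75, 128.75) [308.31270509 127.71292789] [-2.981176    2.97700618]
(385.0833333333333, 152.41666666666666) [384.06744008 151.27732242] [-3.66633581  2.40890393]
(370.4166666666667, 191.25) [369.47189159 189.20798395] [-4.29126435  4.50986477]
(287.4166666666667, 163.41666666666666) [288.03334043 161.50685415] [-2.17042585  6.42621708]
[350.36084843 175.22370177] [354.24007432 161.74571937] 16.056849250979585
[232.60449178 173.04600864] [232.21181055 159.46421538] -1.6560928950359315
```

```bash
python3 - <<'E'
from h import *
th=np.radians(9);R=np.array([[np.cos(th),-np.sin(th)],[np.sin(th),np.cos(th)]]);c=np.array([.4845,-.2385])
def circ(m,z,r,off):
    X=c+R@np.array(m)/1e3+off
    return [(X[0]+r*np.cos(q),X[1]+r*np.sin(q),z) for q in np.linspace(0,6.3,50)]
t=env.capture("top");s=env.capture("scene");out=[]
for n,img,(u,v),off in(("top",t,(348,240),0),("scene",s,(356,160),np.array([-.0035,.004]))):
    S=13; im=cv2.resize(img[v-15:v+15,u-15:u+15],None,fx=S,fy=S,interpolation=cv2.INTER_CUBIC); im=cv2.convertScaleAbs(im,alpha=1.8)
    for P,col in((circ((-46,-30),.03,.029,off),(255,255,0)),(circ((-42.5,-30),.042,.024,off),(0,255,0)),(circ((-42.5,-30),.03,.024,off),(0,0,255)),(circ((-46.5,36),.065,.0065,off),(0,255,0))):
        cv2.polylines(im,[np.array([(proj(n,X)-(u-15,v-15)+.5)*S for X in P]).astype(int)],False,col,1)
    out.append(im)
cv2.imwrite("pics/ko.png",np.hstack(out))
print(env.sense()["t"])
E
```

```text
44.55
```

View pics/ko.png

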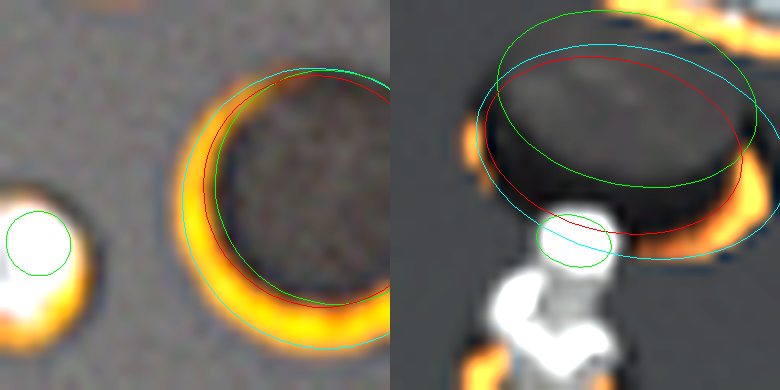

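```bash
python3 - <<'E'
from h import *
s=env.capture("scene");t=env.capture("top")
o=[]
for im,(u,v) in((s,(357,155)),(t,(354,241))):
    a=cv2.resize(im[v-16:v+16,u-16:u+16],None,fx=12,fy=12,interpolation=cv2.INTER_CUBIC).astype(float)
    o.append(np.clip((a-5)*4,0,255).astype(np.uint8))
cv2.imwrite("pics/kc.png",np.hstack(o))
E
```

```text
(no output)
```

View pics/kc.png

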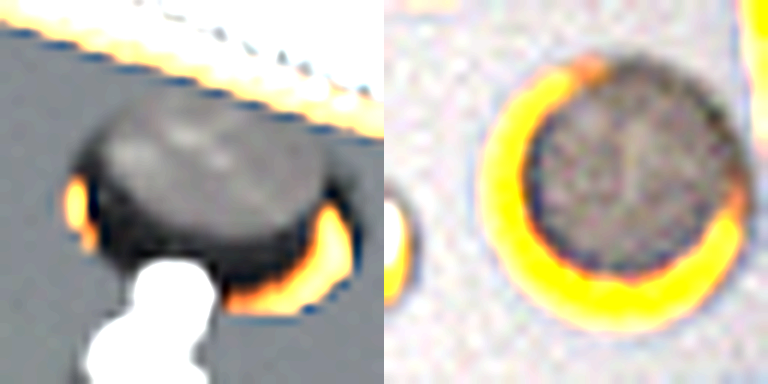

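```bash
python3 - <<'E'
from h import *
s=env.capture("scene");u0,v0=341,139
g=cv2.resize(s[v0:v0+32,u0:u0+32],None,fx=12,fy=12,interpolation=cv2.INTER_CUBIC)
h=cv2.cvtColor(g,cv2.COLOR_BGR2GRAY);sat=g.max(2).astype(int)-g.min(2)
print(h[60:260:20,200],h[150,60:370:20])
m=((h>28)&(h<75)&(sat<25)).astype(np.uint8)
# predicted upright / tilted face ellipse
th=np.radians(9);X=np.array([.4474-.0035,-.2735+.004])
for name,ax in(("upright",0),("+x up .2",.2),("-x up .2",-.2)):
    P=np.array([proj("scene",(X[0]+.0235*np.cos(q),X[1]+.0235*np.sin(q),.042+ax*.0235*np.cos(q))) for q in np.linspace(0,6.28,60)],np.float32)
    print(name,cv2.fitEllipse(P))
cv2.imwrite("pics/km.png",np.hstack([g,cv2.cvtColor(m*255,cv2.COLOR_GRAY2BGR)]))
E
```

```text
[149  65  39  43  51  43  40  42  38  22] [41 30 28 49 50 43 42 46 48 41 40 40 38 37 38 40]
upright ((358.4524841308594, 152.38751220703125), (12.946661949157715, 19.862205505371094), 102.798095703125)
+x up .2 ((358.4185791015625, 152.38076782226562), (13.526759147644043, 20.06013298034668), 117.77486419677734)
-x up .2 ((358.4893493652344, 152.3841552734375), (11.949344635009766, 20.332271575927734), 90.61260986328125)
```

View pics/km.png

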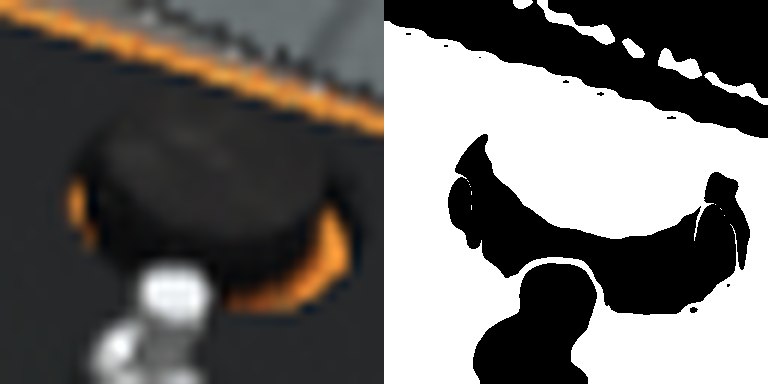

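```bash
python3 - <<'E'
from h import *
from scipy.optimize import minimize
from scipy.spatial import cKDTree
q=np.array([(102,142),(108,160),(130,188),(150,209),(172,225),(200,234),(235,238),(265,232),(290,222),(312,206),(322,190)])/12-.46+np.array([341,139])
X=np.array([.4439,-.2695])
def P(a,b,r): return np.array([proj("scene",(X[0]+r*np.cos(t),X[1]+r*np.sin(t),.042+r*(a*np.cos(t)+b*np.sin(t)))) for t in np.linspace(0,6.28,200)])
for r in(.0225,.024):
  for a in(-.2,-.1,0,.1,.2):
    for b in (-.15,0,.15):
      p=P(a,b,r);f=lambda d:(cKDTree(p+d).query(q)[0]**2).mean()**.5
      m=minimize(f,(0,0),method="Nelder-Mead");print(r,a,b,round(m.fun,3),m.x.round(1))
E
```

```text
0.0225 -0.2 -0.15 0.483 [ 1.  -1.1]
0.0225 -0.2 0 0.496 [ 0.7 -0.3]
0.0225 -0.2 0.15 0.563 [0.2 0.5]
0.0225 -0.1 -0.15 0.34 [ 0.7 -1.3]
0.0225 -0.1 0 0.359 [ 0.4 -0.5]
0.0225 -0.1 0.15 0.425 [-0.1  0.3]
0.0225 0 -0.15 0.22 [ 0.4 -1.5]
0.0225 0 0 0.245 [-0.  -0.7]
0.0225 0 0.15 0.339 [-0.3  0.1]
0.0225 0.1 -0.15 0.156 [ 0.1 -1.7]
0.0225 0.1 0 0.193 [-0.3 -1. ]
0.0225 0.1 0.15 0.342 [-0.6 -0.2]
0.0225 0.2 -0.15 0.208 [-0.1 -1.9]
0.0225 0.2 0 0.268 [-0.6 -1.2]
0.0225 0.2 0.15 0.447 [-0.8 -0.4]
0.024 -0.2 -0.15 0.463 [ 1.4 -1.6]
0.024 -0.2 0 0.545 [ 1.1 -0.8]
0.024 -0.2 0.15 0.677 [0.5 0. ]
0.024 -0.1 -0.15 0.375 [ 1.  -1.9]
0.024 -0.1 0 0.482 [ 0.7 -1. ]
0.024 -0.1 0.15 0.617 [ 0.2 -0.2]
0.024 0 -0.15 0.291 [ 0.6 -2.1]
0.024 0 0 0.405 [ 0.2 -1.3]
0.024 0 0.15 0.533 [-0.3 -0.5]
0.024 0.1 -0.15 0.21 [ 0.2 -2.3]
0.024 0.1 0 0.317 [-0.3 -1.5]
0.024 0.1 0.15 0.455 [-0.7 -0.7]
0.024 0.2 -0.15 0.152 [-0.2 -2.6]
0.024 0.2 0 0.269 [-0.6 -1.9]
0.024 0.2 0.15 0.434 [-1. -1.]
```

```bash
python3 - <<'E'
from h import *
s=cv2.imread("pics/scene0.png");u0,v0=186,190
g=cv2.resize(s[v0:v0+32,u0:u0+32],None,fx=12,fy=12,interpolation=cv2.INTER_CUBIC)
s2=env.capture("scene");g2=cv2.resize(s2[139:171,341:373],None,fx=12,fy=12,interpolation=cv2.INTER_CUBIC)
cl=lambda a:np.clip((a.astype(float)-5)*4,0,255).astype(np.uint8)
o=np.hstack([cl(g),cl(g2)])
for k in range(0,768,48): cv2.putText(o,str(k%384),(k,10),0,.3,(0,0,255),1)
for k in range(0,384,48): cv2.putText(o,str(k),(0,k+4),0,.3,(0,0,255),1)
cv2.imwrite("pics/kk.png",o)
E
```

```text
(no output)
```

View pics/kk.png

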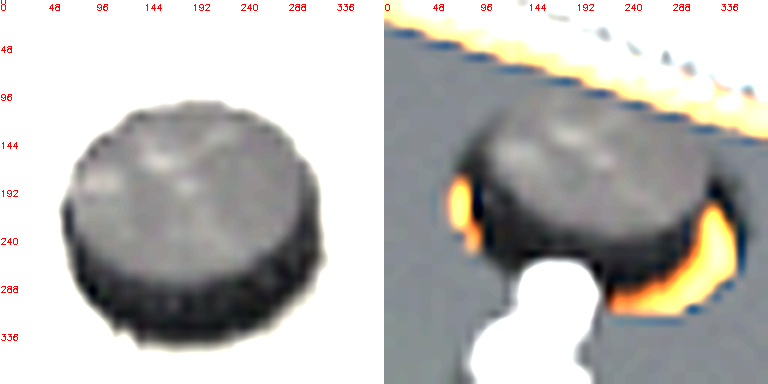

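Both views agree that the knob isn't flat. It leans with its +x/-y edge on the nest rim: the far edge overlaps the rim in the top view, and the side band is foreshortened in the scene view. I'll grip it again and move it about 4 mm toward the nest centre.

```bash
python3 - <<'E'
from h import *
plan(.4455,-.273,.12,158);tl()
E
python3 -m jog '[[-0.002,-0.01,0,0,0.5],[-0.004,-0.02,0,0,0.6],[-0.005,-0.028,0,0,0.65],[-0.005,-0.03,0,0,0.65],[-0.005,-0.03,0,0,0.65],[-0.005,-0.028,0,0,0.65],[-0.004,-0.022,0,0,0.65],[-0.003,-0.016,0,0,0.65],[-0.002,-0.01,0,0,0.65],[-0.001,-0.005,0,0,0.65]]';  python3 - <<'E'
from h import *
plan(.4455,-.273,.09,158);tl()
E
```

```text
t44.8 pos [ 0.4785 -0.0527  0.1754] psi 157.3 tilt 6.74 j6 -1.31 w 0.0366 F [0.1 0.8 0.5]
delta tool mm [ -58.6 -215.    37.9] twist units [np.float64(-0.09), np.float64(22.41)]
tool z in world (mrad) [-116.   18.]
t: 45.75
ee_pos: [0.4288, -0.2674, 0.1771]
ee_rot: [-0.606, -2.963, 0.011]
wrist_force: [-0.2, 1.2, 0.2]
width: 0.0591
t45.8 pos [ 0.4288 -0.2674  0.1771] psi 156.8 tilt 6.73 j6 -1.70 w 0.0591 F [-0.2  1.2  0.2]
delta tool mm [-25.4   3.5  67.6] twist units [np.float64(-0.15), np.float64(22.35)]
tool z in world (mrad) [-116.   16.]
```

```bash
python3 -m jog '[[-0.008,0.001,0.008,0,0.65],[-0.009,0.001,0.014,0,0.65],[-0.006,0,0.016,0,0.65],[-0.002,0,0.014,0,0.65],[0,0,0.01,0,0.65],[0,0,0.005,0,0.65],[0,0,0.001,0,0.65]]';  python3 - <<'E'
from h import *
plan(.4455,-.273,.0355,158);tl()
crop(env.capture("scene"),310,100,400,200,7,"r1s.png")
E
```

```text
t: 46.45
ee_pos: [0.4473, -0.2719, 0.0987]
ee_rot: [-0.601, -2.962, 0.007]
wrist_force: [-0.7, 0.1, 0.6]
width: 0.0593
t46.5 pos [ 0.4473 -0.2719  0.0987] psi 157.0 tilt 6.86 j6 -1.68 w 0.0593 F [-0.7  0.1  0.6]
delta tool mm [-4.1 -0.4 46. ] twist units [np.float64(-0.13), np.float64(22.37)]
tool z in world (mrad) [-118.   19.]
```

View pics/r1s.png

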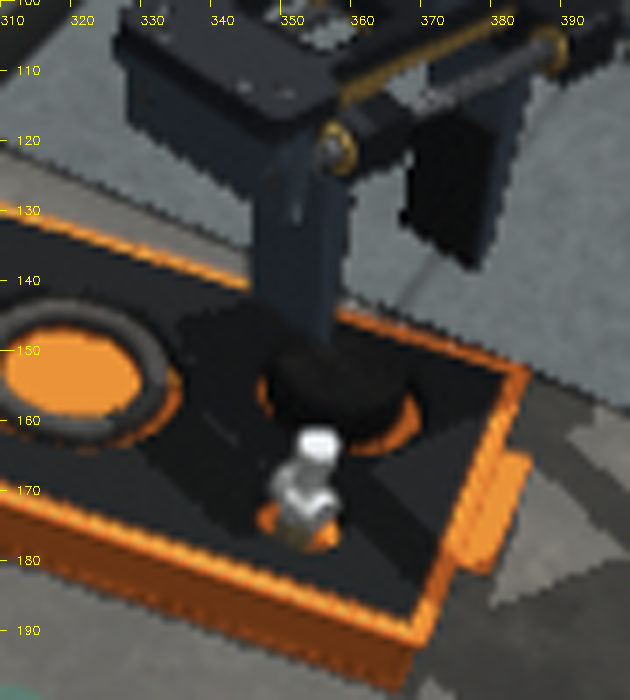

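```bash
python3 -m jog '[[-0.002,0,0.008,0,0.72],[-0.002,0,0.012,0,0.72],[0,0,0.008,0,0.72],[0,0,0.003,0,0.72],[0,0,0,0,0.72]]';  python3 - <<'E'
from h import *
plan(.4455,-.273,.0355,158);tl()
crop(env.capture("scene"),320,110,400,200,8,"r2s.png")
E
```

```text
t: 47.0
ee_pos: [0.4482, -0.2733, 0.066]
ee_rot: [-0.601, -2.964, 0.009]
wrist_force: [0.8, 0.1, -0.1]
width: 0.0656
t47.0 pos [ 0.4482 -0.2733  0.066 ] psi 157.0 tilt 6.69 j6 -1.68 w 0.0656 F [ 0.8  0.1 -0.1]
delta tool mm [ 1.1 -0.3 13.7] twist units [np.float64(-0.13), np.float64(22.37)]
tool z in world (mrad) [-115.   18.]
```

View pics/r2s.png

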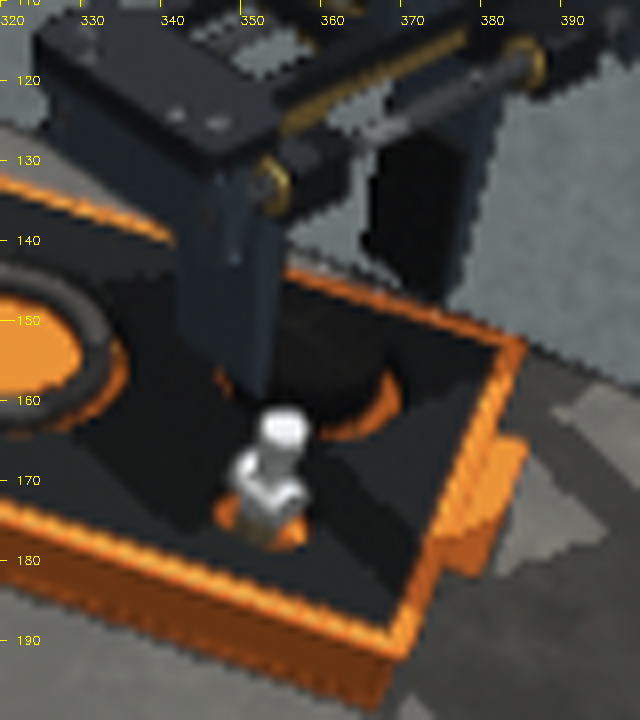

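```bash
python3 -m jog '[[0.001,0,0.005,0,0.72],[0,0,0.005,0,0.72],[0,0,0.002,0,0.72],[0,0,0,0,0.72]]';  python3 - <<'E'
from h import *
plan(.4455,-.273,.0355,158);tl()
E
```

```text
t: 47.45
ee_pos: [0.4462, -0.2731, 0.0541]
ee_rot: [-0.602, -2.966, 0.01]
wrist_force: [-0.3, 0.4, 1.1]
width: 0.066
t47.5 pos [ 0.4462 -0.2731  0.0541] psi 157.0 tilt 6.59 j6 -1.68 w 0.0660 F [-0.3  0.4  1.1]
delta tool mm [ 0.5 -0.2  1.7] twist units [np.float64(-0.13), np.float64(22.37)]
tool z in world (mrad) [-114.   17.]
```

Close at 10 N, lift about 2 mm, shift +5 mm along tool x, then lower and release.

```bash
python3 -m jog '[[0,0,0,0,0.5],[0,0,0,0,0.35],[0,0,0,0,0.35],[0,0,0,0,0.35],[0,0,0,0,0.35]]' 10;  python3 - <<'E'
from h import *
plan(.4455,-.273,.0355,158);tl()
crop(env.capture("scene"),320,110,400,200,8,"r3s.png")
E
```

```text
t: 47.95
ee_pos: [0.4465, -0.2733, 0.0545]
ee_rot: [-0.602, -2.967, 0.01]
wrist_force: [-0.2, 0.7, 0.4]
width: 0.0461
t48.0 pos [ 0.4465 -0.2733  0.0545] psi 157.0 tilt 6.53 j6 -1.68 w 0.0461 F [-0.2  0.7  0.4]
delta tool mm [ 0.8 -0.1  2.1] twist units [np.float64(-0.13), np.float64(22.37)]
tool z in world (mrad) [-113.   16.]
```

View pics/r3s.png

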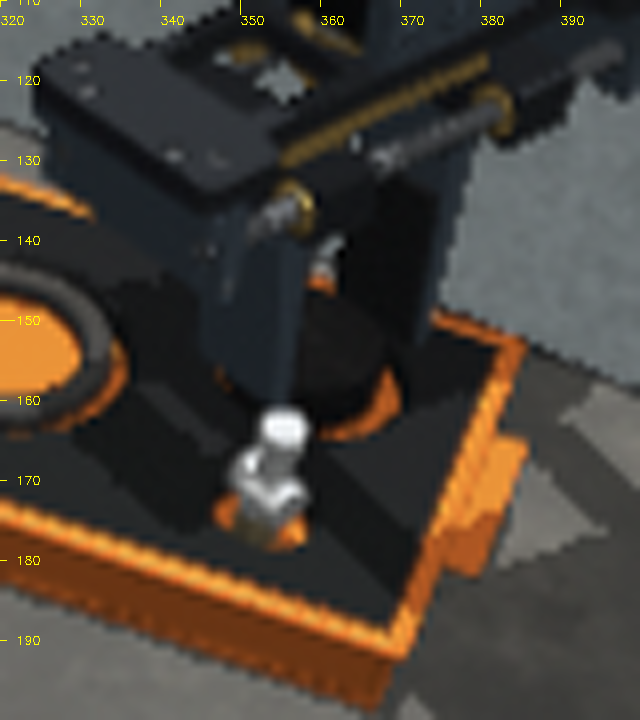

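```bash
python3 -m jog '[[0.002,0,0,0,0.35],[0.002,0,0,0,0.35],[0.001,0,0,0,0.35],[0,0,0,0,0.35]]';  python3 - <<'E'
from h import *
plan(.4455,-.273,.0355,158);tl()
crop(env.capture("scene"),320,110,400,200,8,"r4s.png")
E
```

```text
t: 48.4
ee_pos: [0.4414, -0.2711, 0.0551]
ee_rot: [-0.602, -2.967, 0.01]
wrist_force: [0.7, 0.7, -0.8]
width: 0.0464
t48.4 pos [ 0.4414 -0.2711  0.0551] psi 157.0 tilt 6.55 j6 -1.68 w 0.0464 F [ 0.7  0.7 -0.8]
delta tool mm [-4.8 -0.1  2.1] twist units [np.float64(-0.13), np.float64(22.37)]
tool z in world (mrad) [-113.   16.]
```

View pics/r4s.png

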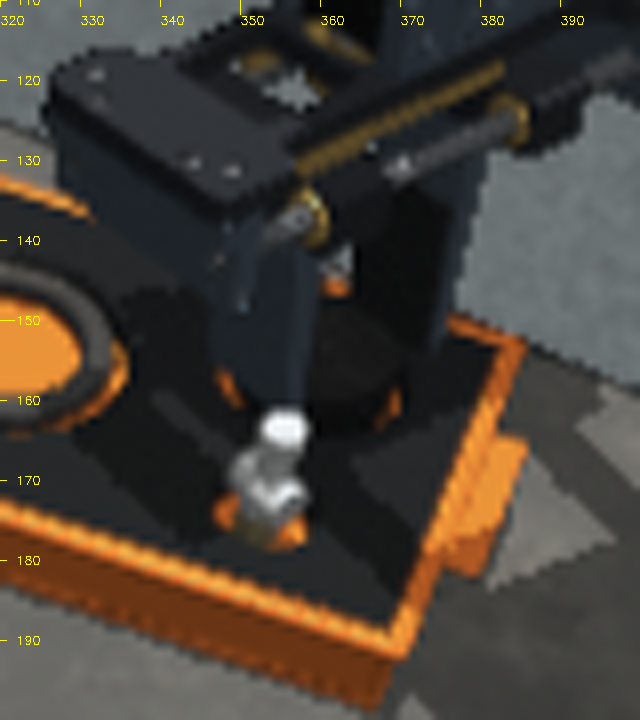

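```bash
python3 -m jog '[[-0.001,0,0,0,0.35],[0,0,0,0,0.5],[0,0,0,0,0.7],[0,0,0,0,0.7],[0,0,0,0,0.7]]';  python3 - <<'E'
from h import *
plan(.4455,-.273,.0355,158);tl()
crop(env.capture("scene"),320,110,400,200,8,"r5s.png")
E
```

```text
t: 48.95
ee_pos: [0.4427, -0.2717, 0.0551]
ee_rot: [-0.602, -2.967, 0.01]
wrist_force: [0.8, -0.1, -0.6]
width: 0.0635
t49.0 pos [ 0.4427 -0.2717  0.0551] psi 157.0 tilt 6.52 j6 -1.68 w 0.0635 F [ 0.8 -0.1 -0.6]
delta tool mm [-3.3 -0.1  2.2] twist units [np.float64(-0.13), np.float64(22.37)]
tool z in world (mrad) [-112.   16.]
```

View pics/r5s.png

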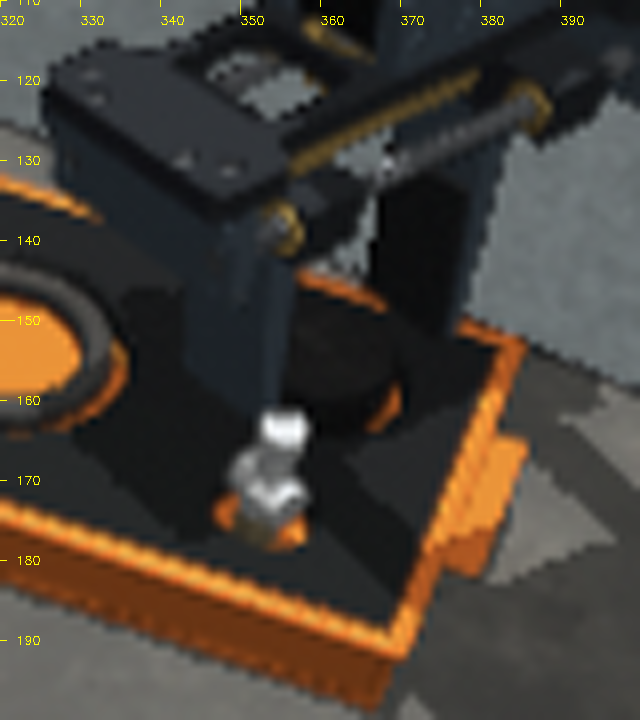

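```bash
python3 -m jog '[[0,0,-0.008,0,0.7],[0,0,-0.015,0,0.7],[0,0,-0.025,0,0.7],[0,0,-0.03,0,0.7],[0,0,-0.025,0,0.7],[0,0,-0.015,0,0.7],[0.003,0.015,0,0,0.7],[0.006,0.03,0,0,0.7],[0.006,0.04,0,0,0.7],[0.006,0.04,0,0,0.7],[0.005,0.03,0,0,0.7],[0.003,0.02,0,0,0.7]]'; python3 - <<'E'
from h import *
plan(.4318,-.2095,.0355,158)
s=env.capture("scene");t=env.capture("top")
cl=lambda a:np.clip((a.astype(float)-5)*4,0,255).astype(np.uint8)
z=lambda im,u,v:cl(cv2.resize(im[v:v+32,u:u+32],None,fx=12,fy=12,interpolation=cv2.INTER_CUBIC))
cv2.imwrite("pics/k9.png",np.hstack([z(s,341,139),z(t,338,225)]))
crop(t,305,180,385,275,6,"f1to.png");crop(s,270,100,410,210,5,"f1so.png")
E
```

```text
t: 50.2
ee_pos: [0.4974, -0.0924, 0.1757]
ee_rot: [-0.611, -2.963, 0.007]
wrist_force: [0.9, -0.7, 0.1]
width: 0.0639
t50.2 pos [ 0.4974 -0.0924  0.1757] psi 156.6 tilt 6.65 j6 -1.37 w 0.0639 F [ 0.9 -0.7  0.1]
delta tool mm [  -0.3 -130.   127.7] twist units [np.float64(-0.17), np.float64(22.33)]
```

View pics/k9.png

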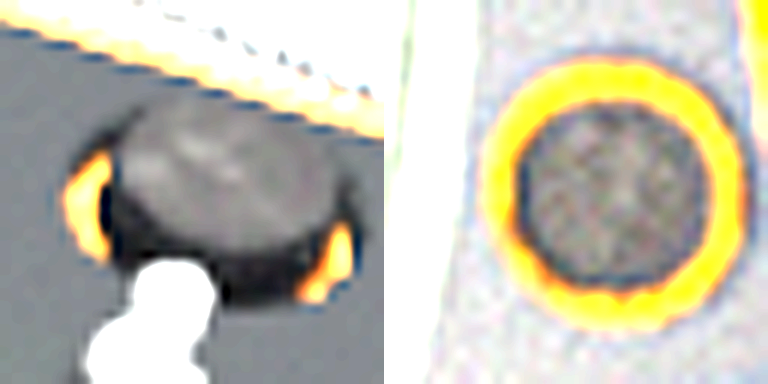

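View pics/f1to.png

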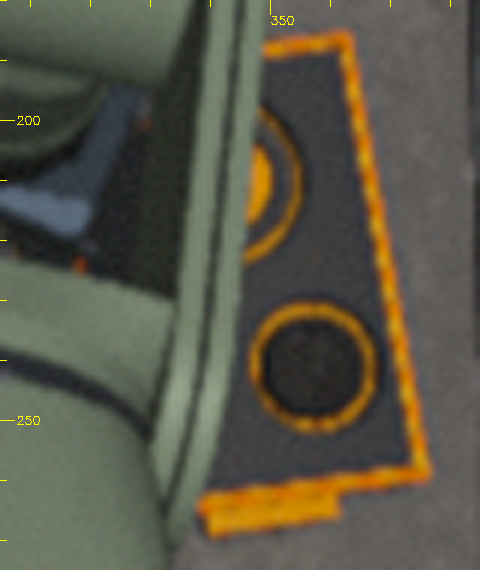

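View pics/f1so.png

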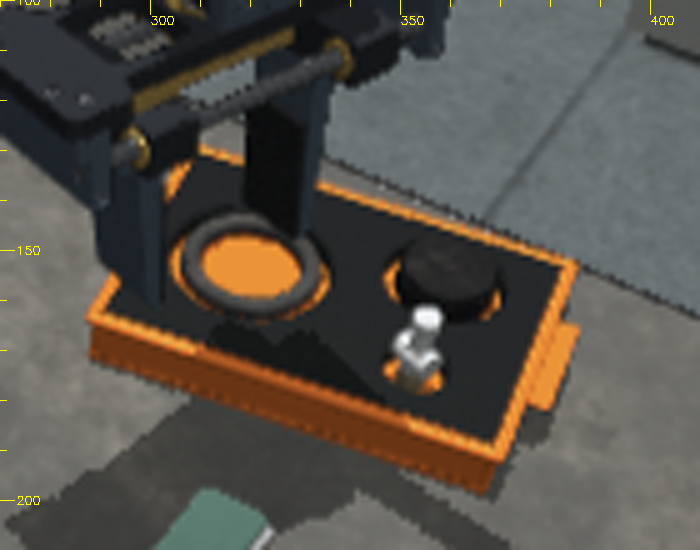

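```bash
python3 - <<'E'
from h import *
s=cv2.imread("pics/e1s.png");u0,v0=155,255;S=5
c=cv2.resize(s[v0:,u0:300],None,fx=S,fy=S,interpolation=cv2.INTER_CUBIC)
th=np.radians(-8.92);R=np.array([[np.cos(th),-np.sin(th)],[np.sin(th),np.cos(th)]]);t=np.array([.4676,.2362])
def ci(m,z,r,off):
    X=t+R@np.array(m)/1e3+off; return [(X[0]+r*np.cos(q),X[1]+r*np.sin(q),z) for q in np.linspace(0,6.3,40)]
off=np.array([-.001,.0015])
for P in(ci((-51.5,37.5),.02,.011,off),ci((-51.5,37.5),.06,.011,off),ci((-51.5,37.5),.08,.006,off),ci((43.5,4.5),.05,.031,off),ci((-50,-27),.055,.0095,off),ci((-50,-1),.031,.002,off),ci((-50,-53),.031,.002,off)):
    cv2.polylines(c,[np.array([(proj("scene",X)-(u0,v0)+.5)*S for X in P]).astype(int)],False,(0,0,255),1)
cv2.imwrite("pics/bo.png",c[:590])
E
```

```text
(no output)
```

View pics/bo.png

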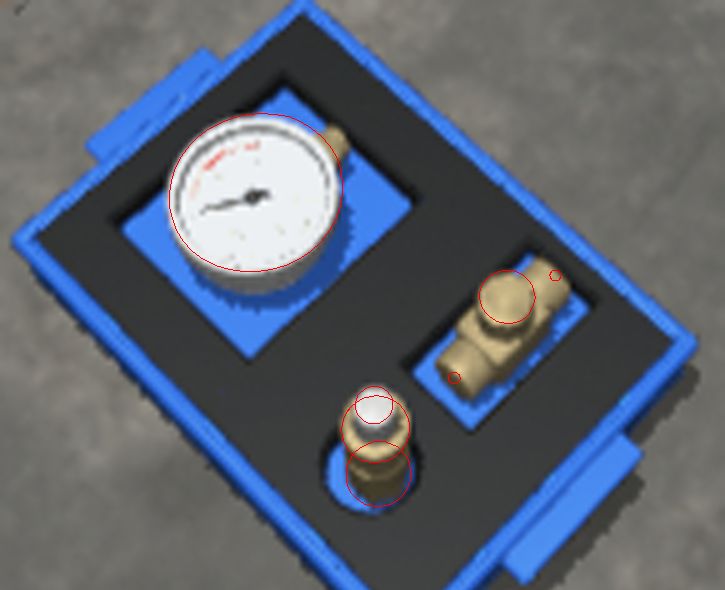

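The models drawn upright and on the nest floor match all three blue-tray parts. The knob now shows an even orange ring, so it is flat and centred. I'll check the bolt, then hand in.

```bash
python3 - <<'E'
from h import *
s=env.capture("scene");crop(s,230,110,290,170,8,"bolt.png")
E
```

```text
(no output)
```

View pics/bolt.png

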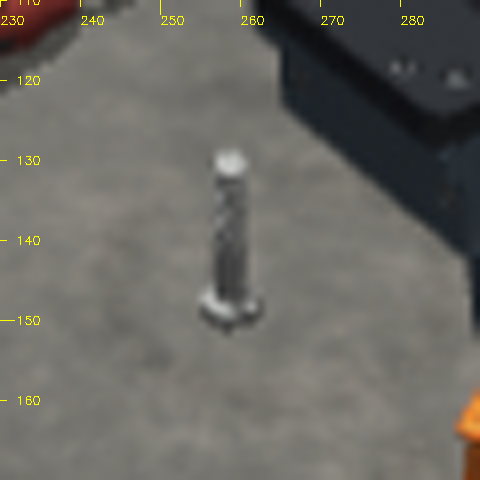

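```bash
python3 -c "
from station import env
print(env.job_done(), env.sense()['t'])"
```

```text
the job is handed in; nothing more can be done
the job is handed in; nothing more can be done
```

I placed all five parts in their nests and handed the job in at about 51 s. The last camera checks found nothing out of place, though the hand-in gives no verdict.

- **Blue tray:** the gauge is about 1 mm from its nest centre, the tee about 1–3 mm, and the coupler about 2 mm. Outlines of the three parts drawn upright on the nest floor match the camera picture.
- **Knob:** it first came to rest leaning on the nest rim, at roughly 0.18 rad, which would have failed. I gripped it again, moved it about 4 mm towards the centre and released it. The last views show it flat, with an even gap all round.
- **Valve:** it stands upright in its nest, about 4–5 mm off centre, within the 9 mm allowed.
- **Seal ring and bolt:** the ring is still in its nest and the bolt stands where it was.

**Disagreements:** the two cameras differ by 4–7 mm around the orange tray, so those positions are less certain than the blue-tray ones. The tool also built up a tilt of about 7° during the moves, which I could not correct with the moves available. The parts stood up straight once released, apart from the knob, which I re-seated.

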